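# Kit a two-tier assembly carrier

## Task

Pack the black two-tier kit carrier for one air-tool handle: lay the short waisted green handle and the bent green hook in their own pockets on the lower board, set the lift-out tray over them, level and fully down between the guide lips on the carrier's end cheeks, and lay one brass coupler in each of the tray's two pockets. The long tapered green stem and the silver-white steel coupler belong to another job: leave them lying where they are.

Things in the scene. Friction and masses are not known exactly. Their poses are not given: they have to be found in the camera images.
- kit_base: Fixed lower carrier: black board 208 (x) x 150 (y) x 18 mm, two metal end cheeks at x +-92 (24 thick, full width, tops at z 56) with flared steel lips to z 76. Origin: centre of underside, z up. Yellow-floored pockets, long along x, floor z 12, rim z 18: handle's 159 x 47 at x 0, y +42; hook's 112 x 73 at x 0, y -30; parts lie either way round. The tray rests centred on the cheek tops, x along x.
- tray_grip (a point): Loose black lift-out tray, 190 (x) x 110 (y) x 14 mm, 0.3 kg. Point: centre of its metal bridge handle's bar, 48 above the underside (z 104 when seated); bar 12 wide (x), 12 high, 96 long (y), 28 free below. Two yellow-floored pockets 72 (x) x 33 (y), at x +52 and -52, y 0, floor 40 below the point, rim 34 below; a coupler lies along x. Seats either way round, 3 mm play inside the lips.
- handle_center (a point): Wanted: short thick green handle moulding, loose, straight and waisted, 149 mm long (its y), 37 wide (x), 35 high, lying on the bench. The point is its centre, 17.5 above its underside. Pinch it across x at the middle.
- hook_center (a point): Wanted: S-like bent green hook, loose, 100 (its y) x 63 (x) x 32 mm. Point: centre of the outline, 16 above the underside. Pinch its middle limb, about 22 thick, whose centre is at x +4, y +6 from the point; the limb runs 39 degrees counter-clockwise (from above) of +y, so the fingers close along 39 degrees counter-clockwise of +x. Take it low: fingertips 5 to 9 above what it lies on.
- stem_center (a point): Not wanted, leave it: long slim tapered green stem moulding, loose, straight, 201 mm long (its y), 25 wide, 34 high. The point is its centre, 17 above its underside.
- brass_a_center (a point): Wanted: brass (yellow metal) quick coupler lying on its side, loose, 62 mm long (its y), 23 wide (x), 24 high. The point is its centre, 12 above its underside. Pinch it across x. Lies either way round in a tray pocket.
- brass_b_center (a point): Wanted: the second brass coupler, same shape, size and point as the first. The two may take either tray pocket.
- steel_center (a point): Not wanted, leave it: silver-white steel coupler, loose, same shape and size as the brass ones. The point is its centre.
Things that resemble listed ones, but are neither listed nor needed, are in the scene too. What is shaped like the part that bears brass_b_center but orange or purple is not meant.

How it is judged:
At the end, for the whole second after the job is handed in: Handle and hook lie flat in their pockets (10 and 15 mm; handle 0.15 rad), the tray sits level and fully down over them (8 mm, 0.1 rad), one brass coupler lies flat in each tray pocket (10 mm, 0.25 rad); heights within 2.5 to 4 mm; stem and steel coupler within 30 mm of their start (x of handle_center in the frame of kit_base between -0.01 and 0.01 m and y of handle_center in the frame of kit_base between 0.032 and 0.052 m and z of handle_center in the frame of kit_base between 0.027 and 0.032 m and angle between handle_center's own z axis and vertical below 0.12 rad and angle between the y axis of handle_center and the x axis of kit_base, either way round below 0.15 rad and x of hook_center in the frame of kit_base between -0.015 and 0.015 m and y of hook_center in the frame of kit_base between -0.045 and -0.015 m and z of hook_center in the frame of kit_base between 0.025 and 0.031 m and angle between hook_center's own z axis and vertical below 0.04 rad and x of tray_grip in the frame of kit_base between -0.008 and 0.008 m and y of tray_grip in the frame of kit_base between -0.008 and 0.008 m and z of tray_grip in the frame of kit_base between 0.1 and 0.108 m and angle between the x axis of tray_grip and the x axis of kit_base, either way round below 0.1 rad and angle between tray_grip's own z axis and vertical below 0.05 rad and ((x of brass_a_center in the frame of tray_grip between 0.042 and 0.062 m and y of brass_a_center in the frame of tray_grip between -0.01 and 0.01 m and z of brass_a_center in the frame of tray_grip between -0.031 and -0.025 m and angle between each of brass_a_center, brass_b_center's own z axis and vertical below 0.06 rad and angle between the y axis of each of brass_a_center, brass_b_center and the x axis of tray_grip, either way round below 0.25 rad and x of brass_b_center in the frame of tray_grip between -0.062 and -0.042 m and y of brass_b_center in the frame of tray_grip between -0.01 and 0.01 m and z of brass_b_center in the frame of tray_grip between -0.031 and -0.025 m) or (x of brass_a_center in the frame of tray_grip between -0.062 and -0.042 m and y of brass_a_center in the frame of tray_grip between -0.01 and 0.01 m and z of brass_a_center in the frame of tray_grip between -0.031 and -0.025 m and angle between each of brass_a_center, brass_b_center's own z axis and vertical below 0.06 rad and angle between the y axis of each of brass_a_center, brass_b_center and the x axis of tray_grip, either way round below 0.25 rad and x of brass_b_center in the frame of tray_grip between 0.042 and 0.062 m and y of brass_b_center in the frame of tray_grip between -0.01 and 0.01 m and z of brass_b_center in the frame of tray_grip between -0.031 and -0.025 m)) and distance of each of stem_center, steel_center from where it was at the start of the episode below 0.03 m); the robot touches nothing.
It fails at once if the green stem (a look-alike) is moved by more than 30 mm (distance of stem_center from where it was at the start of the episode above 0.03 m).
It fails at once if the steel coupler (a look-alike) is moved by more than 30 mm (distance of steel_center from where it was at the start of the episode above 0.03 m).
It also fails if it takes over 125 s, if anything falls off the work surface, if the arm or the gripper's body presses on something with over 40 N, if the wrist force passes 120 N, or if a joint passes its speed limit or range.

## Robot

A 6-joint arm with a two-finger parallel gripper is mounted at the origin on the work surface; the furniture and walls round the work are solid. World frame = base frame: x ahead of the robot, y to its left, z up, the work surface at z = 0. Lengths are in m, angles in rad, forces in N, time in s.
With the tool pointing down it reaches from about 0.325 to 0.925 m from the base axis. Payload 3.1 kg.
Tool frame: the origin (TCP) lies between the finger pads; the fingertips stand ctrl.tip_reach ahead of it and the grasp point (between the pads) is the TCP (ctrl.tip_reach is the distance from the TCP to the fingertips, in m); z points along the fingers, x is the direction in which the jaws open and shut, and the axes are right-handed (so a half turn about z gives the same grasp; the last joint's range is limited). The gripper opens to 85 mm and grips with 20 to 120 N. Pads are 22 mm wide; open, the fingers measure 114 mm over their backs; the gripper's body (76 mm by 85 mm) begins 54 mm behind the grasp point. The pads swing forward as they close: fully open they stand 13 mm farther back than shut.
Start: joints at [-1.424, 0.217, 1.613, -0, 1.311, -0.112], TCP at [0.16, -0.604, 0.25] pointing down, gripper open.
Joint ranges: [-2.75, 2.75], [-0.78, 2.1], [0.31, 2.55], [-1.13, 4.27], [0.13, 2.63], [-2.58, 2.58]. Speed limits (rad/s): [2.79, 2.79, 3.14, 3.14, 3.14, 3.14].

## Interface

Orientations are given as a unit quaternion [x, y, z, w].
In Python, from plant import ctrl, snapshot, look_for, trace, pinpoint gives the robot as it stands. The module is installed in compiled form; this text tells all that it offers.
- The arm moves only by the tool arm_command, never from a script. Its argument "series" is a list of rows, each a list of 3 entries, a list of its own where there are three numbers: the shift along the world's x, y, z in mm, then the turn, a rotation vector about the world's x, y, z in degrees, then the finger opening in mm, from 0 to 85.4. A call has 1 to 8 rows; each row is the pose to reach, as a shift and turn from the pose commanded when the call began; what a row does not reach only later rows make up. A row lasts 1/12 s, in which the tool goes at most 41.7 mm and 7.16 degrees, less where a joint would pass 70% of its speed; a pose out of reach is approached as far as the arm can. A call with a gripper value outside its range is refused whole. The fingers move at their own pace and stop on an object; "newtons" is the grip in N (left out, the last holds). Time passes only in rows, so rows that repeat a pose let the fingers close. It gives the time, the measured TCP pose, the force and the opening at its end, in the units of the state.
- ctrl.get_obs(): the state, without advancing time (a new reading comes with each control period).
- snapshot(name): name is "side" or "top" or "wrist"; returns a dict with "image" (480x640x3 uint8, red, green, blue), "fx", "fy", "cx", "cy" (pixels), "xyz" and "attitude" of the camera in the world. Camera axes: x right, y down, z forward; pixel columns grow to the right and rows downward; lengths in m; the calibration is good to about 2 mm. A picture is of the moment at which its call begins. There is no depth.
- ctrl.finish_job(): hands the job in, once; it reports no verdict.
Trained networks look in the newest picture that a camera, given by its name, has taken for a name from the list of things; names that differ only in an ending like _2 or _b are one class to them, and where a whole thing is asked for, a point or a joint stands for the part that bears it (a point fixed in the world has none). Each returns a list of dicts, best first, with "score" (0 to 1); they miss things now and then, are a little off and sometimes report something else, mostly with a low value. They report only what shows in the picture. A call takes as long as a camera call. They do not tell look-alikes from the thing itself.
- look_for(camera, name): "extent" ([centre column, centre row, width, height] in pixels, round what is visible of it).
- trace(camera, name): "pixels" (480x640 bool, what is visible of it) and "extent" ([centre column, centre row, width, height] in pixels, round what is visible of it).
- pinpoint(camera, name): "centre" ([column, row] in pixels: a listed point, or the origin of a listed thing).
The state is a dict: "time": time; "joint_positions": joint angles; "qvel": joint speeds; "joint_torque": joint torques, N m; "tool_pos": TCP position; "tcp_rot": TCP orientation; "force": force on the tool from outside, world axes, zero at the start; "wrist_torque": the same for the moment, N m; "width": opening from 0.0 (shut) to 1.0 (fully open).
Only numpy, scipy, OpenCV 4.12 (cv2) and the standard library are available. Lean on these libraries where they do the work, as an engineer would, in place of code of your own. Each camera call takes 0.05 s, during which the arm holds its last target.

## Working session

There is one attempt and no reset: what is moved stays moved. The work goes in short steps, Python scripts to look and compute and a tool call to move; the robot and the scene stay as the last step left them, time stands still between calls to the robot, and variables do not carry over. Pictures are saved under pics/ and viewed, and the job is handed in when it is done.

Besides the shell and the picture viewer there is one more tool, called after ">>>" by a JSON object that holds its "name" and its "arguments". arm_command: Moves the arm, as the interface text tells. Its arguments: {"type":"object","properties":{"series":{"type":"array"},"newtons":{"type":"number"}},"required":["series"]}

```bash
ls; mkdir -p pics
cat > h.py <<'E'
import numpy as np, cv2
from plant import ctrl, snapshot, look_for, trace, pinpoint
from scipy.spatial.transform import Rotation as R
def cam(s):
    a=np.array(s["attitude"],float)
    M=a if a.shape==(3,3) else R.from_quat(a).as_matrix()
    return M,np.array(s["xyz"],float)
def ray(s,px):
    M,c=cam(s); d=M@np.array([(px[0]-s["cx"])/s["fx"],(px[1]-s["cy"])/s["fy"],1.]); return c,d
def atz(s,px,z):
    c,d=ray(s,px); return c+d*(z-c[2])/d[2]
def proj(s,p):
    M,c=cam(s); q=M.T@(np.asarray(p,float)-c); return np.array([s["fx"]*q[0]/q[2]+s["cx"],s["fy"]*q[1]/q[2]+s["cy"]])
def tri(rays):
    A=np.zeros((3,3));b=np.zeros(3)
    for c,d in rays:
        d=d/np.linalg.norm(d);P=np.eye(3)-np.outer(d,d);A+=P;b+=P@c
    return np.linalg.solve(A,b)
def save(s,n): cv2.imwrite('pics/'+n+'.png',cv2.cvtColor(s["image"],cv2.COLOR_RGB2BGR))
E
python3 - <<'E'
from h import *
o=ctrl.get_obs();print(o, ctrl.tip_reach)
for n in ["top","side","wrist"]:
    s=snapshot(n);save(s,n+'0');print(n,s["xyz"],np.round(s["attitude"],3),s["fx"],s["cx"],s["cy"])
    if n!="wrist":
        for t in ["kit_base","tray_grip","handle_center","hook_center","stem_center","brass_a_center","steel_center"]:
            print(t,[(np.round(r["centre"],1).tolist(),round(r["score"],2)) for r in pinpoint(n,t)])
E
```

```text
pics
{'time': 0.0, 'joint_positions': array([-1.42416656e+00,  2.17764752e-01,  1.61494829e+00,  2.21728370e-05,
        1.31126671e+00, -1.12180471e-01]), 'qvel': array([ 0.00016744, -0.00016687, -0.00026926, -0.00078374, -0.00053937,
       -0.0001865 ]), 'joint_torque': array([ 2.64171329e-03, -3.96839118e+01, -3.03855085e+01, -3.48009826e-05,
        9.74073802e-03, -3.69639679e-06]), 'tool_pos': array([ 0.15988283, -0.60340907,  0.24895423]), 'tcp_rot': array([ 0.79244031, -0.60994831, -0.00085093, -0.00083701]), 'force': array([ 0.80899979, -0.02458162, -1.01563065]), 'wrist_torque': array([0.00599648, 0.05374225, 0.05598794]), 'width': 1.0013146486791171} 0.019
top [0.29029836 0.08075682 1.68422449] [-0.703  0.707 -0.052  0.054] 605.577651592212 321.28180456397104 251.52723746378152
kit_base [([437.9, 271.2], 0.67)]
tray_grip [([269.6, 280.3], 0.81), ([355.4, 254.7], 0.6)]
handle_center []
hook_center [([356.1, 222.2], 0.84), ([356.7, 255.8], 0.25)]
stem_center [([354.0, 293.7], 0.89), ([353.2, 252.6], 0.52)]
brass_a_center [([269.5, 280.0], 0.53), ([279.0, 216.1], 0.45)]
steel_center []
side [1.022119   0.5032685  0.83934057] [ 0.405  0.848 -0.307 -0.154] 457.258623187481 320.1888570288701 243.84791960214758
kit_base [([224.6, 196.8], 0.84)]
tray_grip [([373.2, 265.9], 0.58)]
handle_center [([280.7, 242.3], 0.75), ([315.6, 326.7], 0.74)]
hook_center [([247.9, 263.4], 0.67), ([281.3, 241.1], 0.42), ([278.5, 310.1], 0.41)]
stem_center [([306.5, 217.1], 0.83), ([245.2, 262.3], 0.16)]
brass_a_center [([315.4, 329.0], 0.61)]
steel_center [([280.8, 310.3], 0.72)]
wrist [ 0.22351697 -0.58728462  0.37406043] [ 0.786 -0.605 -0.08   0.103] 362.9180050929697 322.80880952000433 248.30905419557644
```

View pics/top0.png

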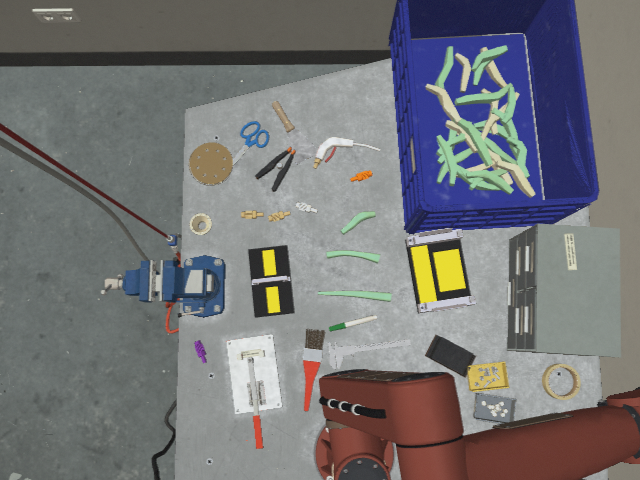

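View pics/side0.png

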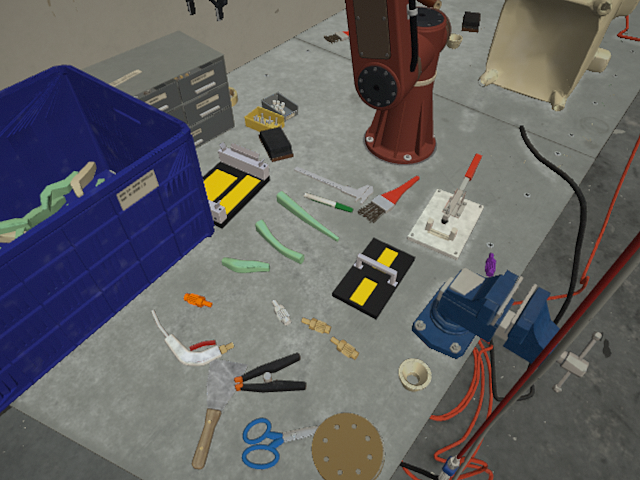

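Run:
```python
import cv2
i=cv2.imread('pics/top0.png')[170:350,190:520]
cv2.imwrite('pics/topc.png',cv2.resize(i,None,fx=2.4,fy=2.4,interpolation=3))
i=cv2.imread('pics/side0.png')[140:380,160:430]
cv2.imwrite('pics/sidec.png',cv2.resize(i,None,fx=2.4,fy=2.4,interpolation=3))
```

```text
(no output)
```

View pics/topc.png

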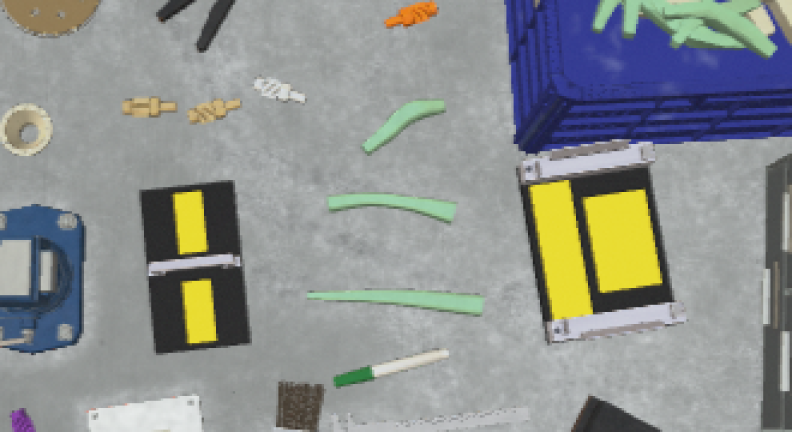

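View pics/sidec.png

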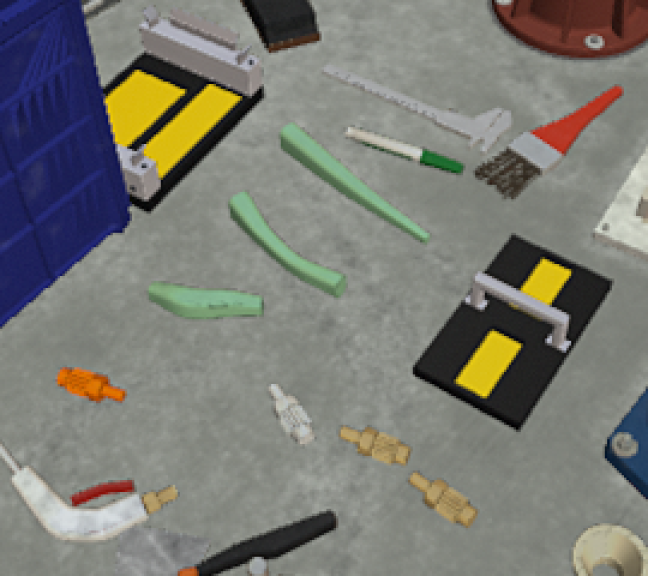

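The top view shows three green parts: hook (356,222), waisted handle (354,256) and stem (354,294). The two brass couplers are at (252,214) and (279,216), and the steel one is at (306,208). The orange (361,176) and purple (200,350) look-alikes are not wanted. The tray is at (270,281) and the kit base at (440,272). Next I measure their poses.

```bash
cat >> h.py <<'E'
def hsvmask(s,roi,kind):
    h=cv2.cvtColor(s["image"],cv2.COLOR_RGB2HSV).astype(int);H,S,V=h[...,0],h[...,1],h[...,2]
    m={'green':(H>50)&(H<85)&(S>45)&(V>80),'yellow':(H>22)&(H<33)&(S>150)&(V>130),'brass':(H>10)&(H<26)&(S>60)&(V>90)}[kind]
    x0,y0,x1,y1=roi; k=np.zeros(m.shape,bool);k[y0:y1,x0:x1]=m[y0:y1,x0:x1];return k
def big(m):
    n,l,st,c=cv2.connectedComponentsWithStats(m.astype(np.uint8));k=1+np.argmax(st[1:,4]);return l==k
def wpts(s,m,z):
    ys,xs=np.nonzero(m); M,c=cam(s)
    d=(M@np.stack([(xs-s["cx"])/s["fx"],(ys-s["cy"])/s["fy"],np.ones(len(xs))])).T
    return c+d*((z-c[2])/d[:,2])[:,None]
def rect(s,m,z):
    p=wpts(s,m,z)[:,:2].astype(np.float32)*1000
    (c,wh,a)=cv2.minAreaRect(p); 
    if wh[0]<wh[1]: wh=wh[::-1];a+=90
    return np.round(c,1),np.round(wh,1),round((a+90)%180-90,1),np.round(p.mean(0),1)
E
python3 - <<'E'
from h import *
s=snapshot("top")
print('base row', proj(s,[0,0,0]))
for n,roi,k,z in [('hook',(335,205,385,238),'green',.025),('handle',(320,243,385,268),'green',.025),('stem',(310,282,400,305),'green',.02),
   ('brassL',(236,205,265,223),'brass',.012),('brassR',(266,205,292,225),'brass',.012),
   ('tpk1',(255,240,285,280),'yellow',.008),('tpk2',(255,282,290,320),'yellow',.008),('khand',(405,235,440,310),'yellow',.012),('khook',(430,240,475,300),'yellow',.012)]:
    m=big(hsvmask(s,roi,k)); print(n,m.sum(),*rect(s,m,z))
E
```

```text
base row [353.71374263 452.06118187]
hook 259 [628.1 -15.5] [107.2  28.4] -60.3 [627.4 -17.1]
handle 316 [529.3  -3.5] [144.3  24.9] 83.8 [530.7  -7.2]
stem 411 [423.3  -5.9] [198.9  20.9] 84.5 [421.1 -23. ]
brassL 137 [648.6 278.7] [62.2 20.1] 89.7 [649.1 282.6]
brassR 132 [645.6 203. ] [62.3 21.8] -71.5 [644.9 205.9]
tpk1 315 [513.4 230.7] [72.  34.4] 5.7 [513.2 230.9]
tpk2 321 [409.8 219.5] [72.2 34.2] 6.3 [409.7 219.6]
khand 964 [ 478.9 -198.2] [157.5  47.2] 8.4 [ 478.3 -198.3]
khook 1062 [ 488.5 -269.9] [112.5  73.2] 8.2 [ 488.1 -269.9]
```

Run:
```python
from h import *
s=snapshot("top")
for p in [(405,228),(408,232),(470,228),(585,202)]: print(p,atz(s,p,0).round(3))
t=snapshot("side")
# bin near corner in side: foot ~(212,237), top (185,138)
print(atz(t,(212,237),0).round(3))
for z in (.15,.2,.25,.3): print(z,proj(t,[*atz(t,(212,237),0)[:2],z]).round(),proj(s,[*atz(t,(212,237),0)[:2],z]).round())
```

```text
(405, 228) [ 0.61  -0.153  0.   ]
(408, 232) [ 0.598 -0.161  0.   ]
(470, 228) [ 0.609 -0.337  0.   ]
(585, 202) [ 0.682 -0.667  0.   ]
[ 0.612 -0.148  0.   ]
0.15 [200. 192.] [411. 216.]
0.2 [196. 174.] [414. 212.]
0.25 [191. 155.] [417. 208.]
0.3 [186. 135.] [420. 203.]
```

>>> {"name": "arm_command", "arguments": {"series": [[[40,41,0],[0,0,7],85],[[80,82,0],[0,0,14],85],[[115,123,0],[0,0,21],85],[[150,164,0],[0,0,28],85],[[185,200,0],[0,0,35],85],[[220,240,0],[0,0,42],85],[[245,275,0],[0,0,49],85],[[270,310,0],[0,0,56],85]]}}

```text
time: 1.67
tool_pos: [0.3829, -0.354, 0.2506]
tcp_rot: [0.987, -0.164, 0.0, 0.0]
force: [1.1, 0.1, -0.6]
width: 0.995
```

>>> {"name": "arm_command", "arguments": {"series": [[[20,36,0],[0,0,2],85],[[40,72,0],[0,0,4],85],[[60,108,0],[0,0,6],85],[[80,144,0],[0,0,8],85],[[100,180,0],[0,0,10],85],[[120,216,0],[0,0,12],85],[[140,252,0],[0,0,13],85],[[160,288,0],[0,0,13],85]]}}

```text
time: 2.33
tool_pos: [0.5425, -0.0656, 0.2507]
tcp_rot: [0.999, -0.053, 0.0, 0.0]
force: [0.5, -0.4, -0.4]
width: 0.996
```

>>> {"name": "arm_command", "arguments": {"series": [[[16,28,0],[0,0,0],60],[[32,56,0],[0,0,0],60],[[32,56,0],[0,0,0],60],[[32,56,0],[0,0,0],60]]}}

```text
time: 2.67
tool_pos: [0.5742, -0.0101, 0.2503]
tcp_rot: [0.999, -0.052, -0.0, 0.0]
force: [0.2, 0.2, 0.7]
width: 0.702
```

Run:
```python
from h import *
o=ctrl.get_obs();print(o['time'],o['tool_pos'],o['tcp_rot'],o['width'])
s=snapshot("wrist");save(s,'w1');np.save('w1.npy',s,allow_pickle=True)
for t in ["handle_center","hook_center","stem_center","brass_a_center","steel_center","tray_grip"]:
    print(t,[(np.round(r["centre"],1).tolist(),round(r["score"],2),atz(s,r["centre"],.017).round(3)) for r in pinpoint("wrist",t)])
```

```text
2.6667 [ 0.57415627 -0.0101404   0.25026444] [ 9.98638896e-01 -5.21567122e-02 -7.15735985e-05  1.65115520e-04] 0.702419952089417
handle_center [([276.2, 219.9], 0.66, array([ 0.528, -0.006,  0.017]))]
hook_center [([376.7, 223.6], 0.71, array([ 0.628, -0.02 ,  0.017]))]
stem_center [([172.1, 228.8], 0.92, array([ 0.423, -0.004,  0.017]))]
brass_a_center []
steel_center [([275.7, 220.2], 0.63, array([ 0.528, -0.006,  0.017])), ([409.4, 59.8], 0.6, array([0.666, 0.125, 0.017]))]
tray_grip [([375.9, 219.9], 0.33, array([ 0.627, -0.016,  0.017]))]
```

View pics/w1.png

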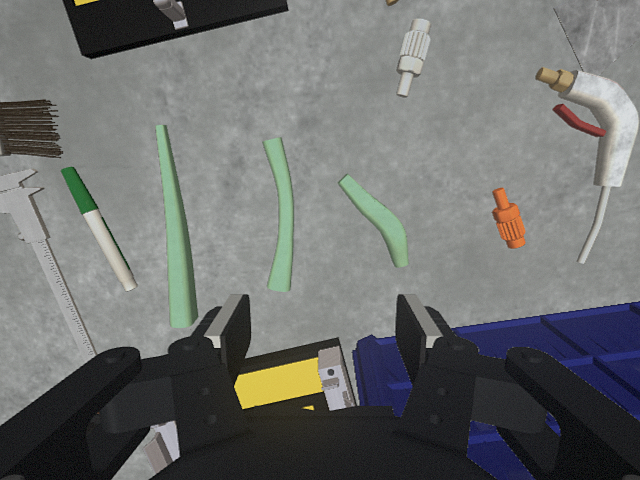

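Wrist view: stem (175,225), the longest and evenly tapered, stays. The handle is (280,215), 150 px long with a waist, and the hook is (380,220), bent. Steel is at (413,57) and orange at (508,218). I'll enlarge the crop and measure.

Run:
```python
from h import *
s=np.load('w1.npy',allow_pickle=True).item()
print(cam(s)[1], cam(s)[0][:,2])
i=s["image"]
for n,roi,z in [('handle',(250,120,310,300),.0175),('hook',(325,160,425,280),.016)]:
    m=big(hsvmask(s,roi,'green'));print(n,m.sum(),*rect(s,m,z))
    p=wpts(s,m,z)[:,:2]*1000
    np.save(n+'.npy',p)
    if n=='handle':
        for y in range(-80,80,10):
            q=p[abs(p[:,1]-y)<1]; 
            if len(q): print(y,q[:,0].min().round(1),q[:,0].max().round(1))
    # rectified plot
    x0,y0=p.mean(0); W=np.zeros((480,480,3),np.uint8)
    for a,b in p:  # image right=+x, up=+y
        cv2.circle(W,(int(240+2.6*(a-x0)),int(240-2.6*(b-y0))),2,(0,255,0),-1)
    cv2.imwrite(f'pics/{n}_r.png',W);print(x0,y0)
c=cv2.resize(cv2.cvtColor(i[110:310,140:440],4),None,fx=2.6,fy=2.6,interpolation=3);cv2.imwrite('pics/w1c.png',c)
```

```text
[0.58131119 0.05512819 0.37393416] [-0.02678975 -0.25772912 -0.96584575]
handle 2568 [531.4  -5.1] [153.8  27.8] 83.3 [533.8  -5.3]
-80 516.8 531.7
-70 510.8 534.0
-60 515.3 536.2
-50 518.9 537.6
-40 522.2 539.9
-30 525.7 541.2
-20 529.1 542.4
-10 530.5 544.5
0 531.9 545.8
10 533.2 546.2
20 533.6 546.6
30 532.9 546.8
40 531.5 546.2
50 529.9 545.5
60 527.6 544.0
70 526.1 543.3
533.7660372868073 -5.317315107718969
hook 2019 [631.8 -15.7] [111.8  28.6] -60.5 [630.6 -16.8]
630.6149284376972 -16.75852843390971
```

View pics/w1c.png

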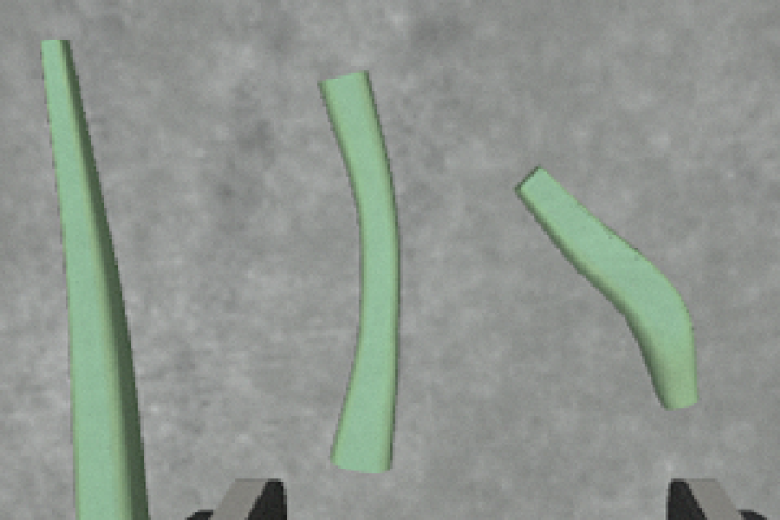

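View pics/hook_r.png

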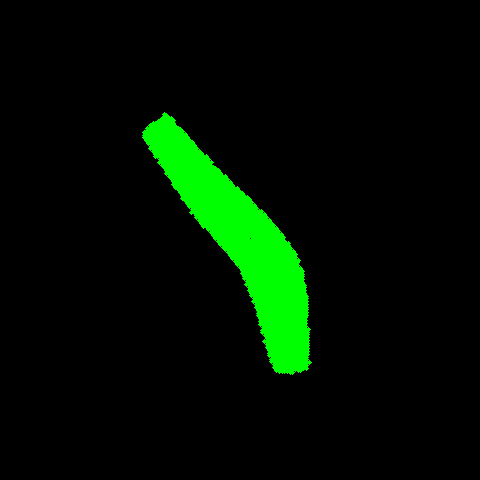

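Run:
```python
from h import *
s=np.load('w1.npy',allow_pickle=True).item()
for n,roi,zs,ths in [('handle',(250,120,310,300),(.0175,.03),range(68,102,3)),('hook',(325,160,425,280),(.016,.03),range(81,102,3))]:
    m=big(hsvmask(s,roi,'green'))
    for z in zs:
        p=wpts(s,m,z)[:,:2]*1000
        print(n,z)
        for th in ths:
            a=np.deg2rad(th);u=np.array([np.cos(a),np.sin(a)]);v=np.array([np.sin(a),-np.cos(a)])
            pu=p@u;pv=p@v;cu=(pu.max()+pu.min())/2;cv=(pv.max()+pv.min())/2
            print(th,'L %.1f W %.1f'%(np.ptp(pu),np.ptp(pv)),(cu*u+cv*v).round(1))
t=snapshot("top");q=snapshot("side")
for nm in ["handle_center","hook_center"]:
    for c,sn in (("top",t),("side",q)):
        print(nm,c,[(np.round(r["centre"],1).tolist(),round(r["score"],2),atz(sn,r["centre"],.0175).round(3)) for r in pinpoint(c,nm)])
save(t,'top1')
```

```text
handle 0.0175
68 L 149.5 W 61.0 [529.4  -4.3]
71 L 151.0 W 53.9 [529.3  -4.3]
74 L 152.1 W 46.8 [529.4  -4.3]
77 L 152.9 W 39.5 [529.4  -4.5]
80 L 153.6 W 32.8 [529.7  -4.7]
83 L 153.8 W 28.1 [531.2  -5.1]
86 L 153.9 W 31.7 [530.   -5.1]
89 L 153.7 W 36.4 [528.7  -5.2]
92 L 153.0 W 41.5 [527.7  -5.4]
95 L 152.0 W 47.1 [527.   -5.8]
98 L 150.6 W 53.7 [526.9  -6. ]
101 L 149.1 W 60.8 [527.2  -6.1]
handle 0.03
68 L 144.3 W 58.9 [531.2  -2.2]
71 L 145.7 W 52.0 [531.2  -2.2]
74 L 146.7 W 45.1 [531.2  -2.2]
77 L 147.6 W 38.1 [531.2  -2.4]
80 L 148.2 W 31.6 [531.5  -2.6]
83 L 148.4 W 27.1 [532.9  -3. ]
86 L 148.5 W 30.6 [531.8  -3. ]
89 L 148.3 W 35.1 [530.5  -3.1]
92 L 147.7 W 40.0 [529.5  -3.3]
95 L 146.7 W 45.5 [528.9  -3.6]
98 L 145.3 W 51.8 [528.8  -3.9]
101 L 143.9 W 58.7 [529.1  -3.9]
hook 0.016
81 L 90.5 W 76.4 [625.9 -18.3]
84 L 93.4 W 72.2 [625.8 -18.1]
87 L 96.4 W 67.9 [625.7 -18.2]
90 L 99.1 W 63.5 [625.5 -18.2]
93 L 101.5 W 59.3 [625.6 -18.2]
96 L 103.7 W 55.8 [626.2 -18.2]
99 L 105.6 W 52.3 [626.7 -18.1]
hook 0.03
81 L 87.0 W 73.4 [624.1 -15.4]
84 L 89.7 W 69.4 [624.1 -15.3]
87 L 92.6 W 65.3 [623.9 -15.3]
90 L 95.2 W 61.0 [623.8 -15.3]
93 L 97.6 W 57.0 [623.9 -15.3]
96 L 99.7 W 53.7 [624.4 -15.3]
99 L 101.5 W 50.2 [624.9 -15.2]
handle_center top []
handle_center side [([280.7, 242.5], 0.76, array([0.53 , 0.003, 0.017]))]
hook_center top [([358.4, 221.7], 0.52, array([ 0.625, -0.021,  0.018]))]
hook_center side [([248.0, 265.6], 0.94, array([ 0.628, -0.008,  0.017]))]
```

>>> {"name": "arm_command", "arguments": {"series": [[[-18,3,-35],[0,0,0],50],[[-36,6,-70],[0,0,0],50],[[-36,6,-110],[0,0,0],50],[[-36,6,-150],[0,0,0],50],[[-36,6,-185],[0,0,0],50],[[-36,6,-210],[0,0,0],50],[[-36,6,-223],[0,0,0],50],[[-36,6,-223],[0,0,0],50]]}}

```text
time: 3.98
tool_pos: [0.5347, -0.0052, 0.0239]
tcp_rot: [0.999, -0.054, -0.004, -0.0]
force: [0.3, -0.5, -0.3]
width: 0.586
```

Run:
```python
from h import *
o=ctrl.get_obs();print(o['time'],o['tool_pos'],o['force'],o['width'])
s=snapshot("wrist");save(s,'w2')
```

```text
3.9833 [ 0.53467856 -0.00518594  0.02392387] [ 0.33275946 -0.53516174 -0.25294235] 0.5862298840620913
```

View pics/w2.png

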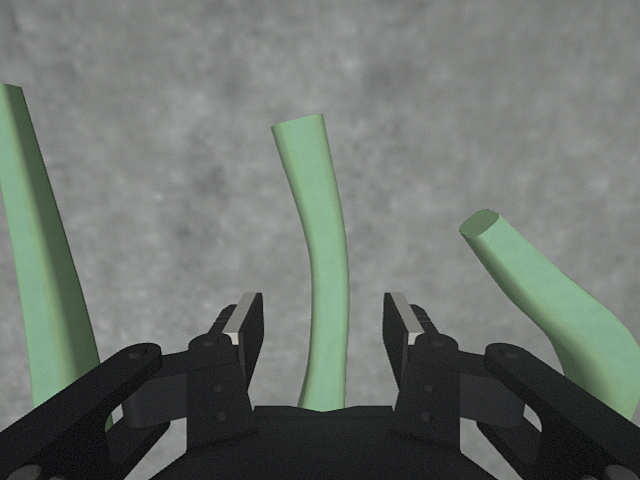

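The fingers straddle the handle's waist at (330,320). I'll raise 3 mm and close.

>>> {"name": "arm_command", "arguments": {"series": [[[3,1,3],[0,0,0],50],[[3,1,3],[0,0,0],0],[[3,1,3],[0,0,0],0],[[3,1,3],[0,0,0],0],[[3,1,3],[0,0,0],0],[[3,1,3],[0,0,0],0],[[3,1,3],[0,0,0],0]], "newtons": 50}}

```text
time: 4.62
tool_pos: [0.5434, -0.0049, 0.0335]
tcp_rot: [0.999, -0.054, 0.003, 0.0]
force: [-0.5, -0.4, 5.5]
width: 0.302
```

>>> {"name": "arm_command", "arguments": {"series": [[[0,0,0],[0,0,0],0],[[0,0,0],[0,0,0],0]]}}

```text
time: 4.78
tool_pos: [0.5434, -0.0049, 0.0335]
tcp_rot: [0.999, -0.054, 0.003, 0.0]
force: [-1.2, 0.3, 6.5]
width: 0.305
```

Run:
```python
from h import *
o=ctrl.get_obs();print(o['time'],o['tool_pos'],o['force'],o['width'],o['qvel'].round(3))
s=snapshot("wrist");save(s,'w3')
```

```text
4.7833 [ 0.54344381 -0.00487691  0.03347037] [-1.24598795  0.33078892  6.53698532] 0.3053609777655475 [-0.001 -0.001 -0.002  0.003  0.002 -0.001]
```

View pics/w3.png

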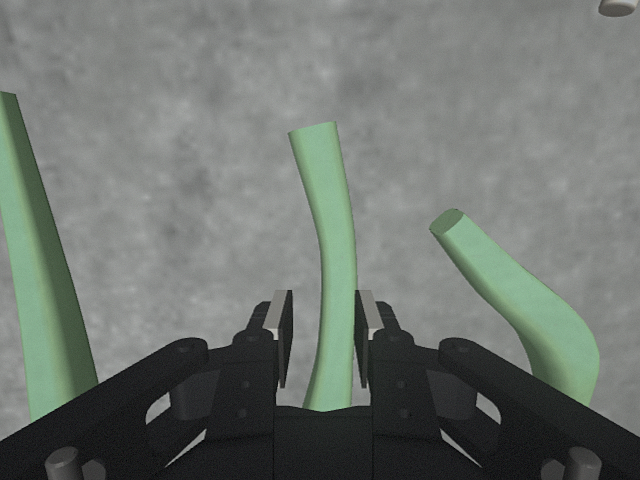

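>>> {"name": "arm_command", "arguments": {"series": [[[0,0,5],[0,0,0],0],[[0,0,15],[0,0,0],0],[[0,0,30],[0,0,0],0],[[0,0,30],[0,0,0],0],[[0,0,30],[0,0,0],0]]}}

```text
time: 5.25
tool_pos: [0.5422, -0.0048, 0.0621]
tcp_rot: [0.999, -0.054, 0.002, 0.0]
force: [0.1, 0.9, -1.4]
width: 0.301
```

Run:
```python
from h import *
o=ctrl.get_obs();print(o['time'],o['tool_pos'],o['force'],o['width'],o['qvel'].round(3))
s=snapshot("wrist");save(s,'w4')
s=snapshot("side");save(s,'s4')
i=cv2.imread('pics/s4.png')[180:330,180:380];cv2.imwrite('pics/s4c.png',cv2.resize(i,None,fx=3.5,fy=3.5,interpolation=3))
```

```text
5.25 [ 0.54224346 -0.00478722  0.06213042] [ 0.07104744  0.89912999 -1.3829061 ] 0.30054181924915224 [-0.     0.026  0.023 -0.001  0.    -0.002]
```

View pics/w4.png

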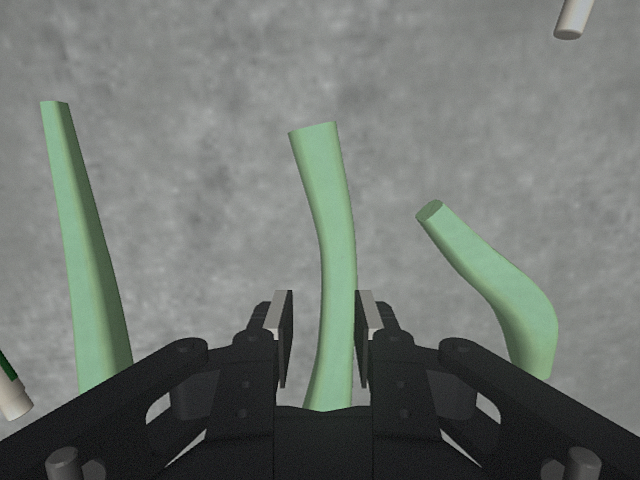

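View pics/s4c.png

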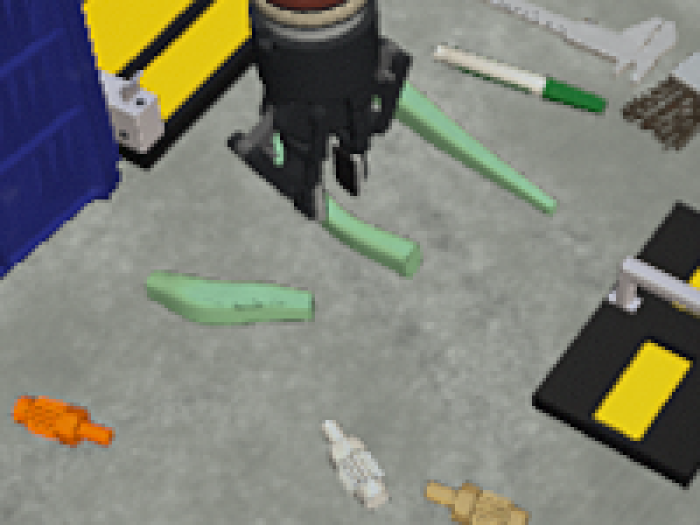

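The handle is held and lifted clear. Now I carry it to the lower-board pocket at (479,-198) with a turn of -76°.

>>> {"name": "arm_command", "arguments": {"series": [[[0,0,35],[0,0,-4],0],[[-5,-15,70],[0,0,-11],0],[[-12,-38,90],[0,0,-18],0],[[-20,-65,90],[0,0,-25],0],[[-30,-95,90],[0,0,-32],0],[[-40,-125,90],[0,0,-39],0],[[-50,-155,90],[0,0,-46],0],[[-57,-175,90],[0,0,-53],0]]}}

```text
time: 6.02
tool_pos: [0.4822, -0.1815, 0.1495]
tcp_rot: [0.868, -0.497, -0.001, 0.0]
force: [0.7, -0.6, -0.5]
width: 0.3
```

>>> {"name": "arm_command", "arguments": {"series": [[[-4,-12,0],[0,0,-7],0],[[-7,-19,0],[0,0,-14],0],[[-7,-19,0],[0,0,-20],0],[[-7,-19,0],[0,0,-23],0],[[-7,-19,0],[0,0,-23],0],[[-7,-19,0],[0,0,-23],0]]}}

```text
time: 6.52
tool_pos: [0.4761, -0.1983, 0.1494]
tcp_rot: [0.754, -0.657, -0.001, 0.0]
force: [-1.3, -0.3, 0.0]
width: 0.303
```

Run:
```python
from h import *
o=ctrl.get_obs();r=o['tcp_rot'];print(o['time'],o['tool_pos'],o['force'],o['width'],np.degrees(2*np.arctan2(r[1],r[0])))
s=snapshot("wrist");save(s,'w5');np.save('w5.npy',s,allow_pickle=True)
m=hsvmask(s,(0,0,640,480),'yellow')
n,l,st,c=cv2.connectedComponentsWithStats(m.astype(np.uint8))
for k in range(1,n):
    if st[k,4]>300: print(st[k],*rect(s,l==k,.012))
```

```text
6.5167 [ 0.47613264 -0.19833398  0.14940037] [-1.28757545 -0.25892125  0.02739205] 0.3033373379619204 -82.09526807591952
[ 337  126   20  102 1016] [ 525.  -208.4] [70.6 13. ] 9.3 [ 536.9 -208.4]
[ 289  141   32  195 3902] [ 472.6 -185.7] [148.3  20.9] 8.3 [ 460.7 -185.9]
[  371   160   108   148 14395] [ 489.9 -269.4] [111.5  72.7] 8.3 [ 493.3 -269.3]
```

View pics/w5.png

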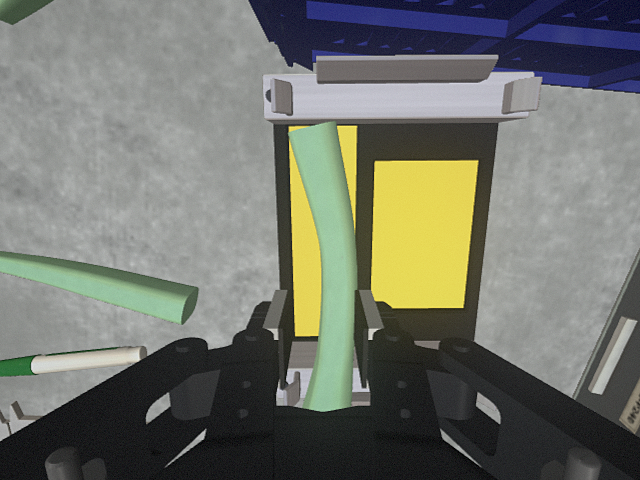

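Run:
```python
from h import *
s=np.load('w5.npy',allow_pickle=True).item()
m=big(hsvmask(s,(270,115,365,410),'green'))
T=np.array([476.1,-198.3]);a=np.deg2rad(8.3);X=np.array([np.cos(a),np.sin(a)]);Y=np.array([-np.sin(a),np.cos(a)])
for z in (.125,.133,.145):
    p=wpts(s,m,z)[:,:2]*1000-T; u=p@X;v=p@Y; print(z,'umax',u.max().round(1))
    for c in range(-10,86,12):
        q=v[abs(u-c)<1]
        if len(q): print(c,q.min().round(1),q.max().round(1))
```

```text
0.125 umax 76.9
-10 -13.4 1.4
2 -13.2 0.5
14 -13.8 0.4
26 -12.4 0.7
38 -12.2 3.5
50 -10.4 6.6
62 -7.9 10.3
74 -5.5 12.8
0.133 umax 76.3
-10 -12.7 2.2
2 -12.6 0.9
14 -13.2 0.3
26 -11.4 0.7
38 -12.0 2.9
50 -9.9 6.2
62 -7.5 9.7
74 -5.2 9.8
0.145 umax 75.5
-10 -11.8 2.5
2 -11.6 1.2
14 -11.4 0.3
26 -10.9 0.2
38 -11.1 1.9
50 -9.5 5.3
62 -6.9 8.6
74 -4.8 6.3
```

>>> {"name": "arm_command", "arguments": {"series": [[[1,-1,-30],[0,0,0],0],[[1,-1,-60],[0,0,0],0],[[1,-1,-80],[0,0,0],0],[[1,-1,-90],[0,0,0],0],[[1,-1,-93],[0,0,0],0],[[1,-1,-93],[0,0,0],0]]}}

```text
time: 7.07
tool_pos: [0.4774, -0.1992, 0.0567]
tcp_rot: [0.754, -0.657, -0.001, 0.0]
force: [0.3, -0.7, -0.5]
width: 0.302
```

>>> {"name": "arm_command", "arguments": {"series": [[[0,0,-4],[0,0,0],0],[[0,0,-8],[0,0,0],0],[[0,0,-11],[0,0,0],0],[[0,0,-11],[0,0,0],0]]}}

```text
time: 7.4
tool_pos: [0.4779, -0.1997, 0.0464]
tcp_rot: [0.754, -0.657, 0.0, -0.0]
force: [-0.6, 0.2, -0.6]
width: 0.304
```

>>> {"name": "arm_command", "arguments": {"series": [[[0,0,-1],[0,0,0],0],[[0,0,-2],[0,0,0],0],[[0,0,-2],[0,0,0],0]]}}

```text
time: 7.65
tool_pos: [0.4781, -0.1998, 0.0455]
tcp_rot: [0.754, -0.657, 0.0, 0.0]
force: [-1.3, 0.6, 6.2]
width: 0.299
```

Contact with the pocket floor came at z 45.5, as expected. I release.

>>> {"name": "arm_command", "arguments": {"series": [[[0,0,1],[0,0,0],35],[[0,0,1],[0,0,0],45],[[0,0,1],[0,0,0],45],[[0,0,15],[0,0,0],45],[[0,0,40],[0,0,0],50],[[0,0,80],[0,0,0],50],[[0,0,120],[0,0,0],50],[[0,0,150],[0,0,0],50]]}}

```text
time: 8.32
tool_pos: [0.4784, -0.2, 0.1973]
tcp_rot: [0.754, -0.657, 0.001, -0.0]
force: [0.8, -0.4, -0.3]
width: 0.584
```

Run:
```python
from h import *
o=ctrl.get_obs();r=o['tcp_rot'];print(o['time'],o['tool_pos'],o['force'],o['width'],np.degrees(2*np.arctan2(r[1],r[0])))
s=snapshot("wrist");save(s,'w6');np.save('w6.npy',s,allow_pickle=True)
```

```text
8.3167 [ 0.47843584 -0.19998457  0.19729409] [ 0.76535709 -0.40631704 -0.25256112] 0.5841758527694608 -82.17171787274735
```

View pics/w6.png

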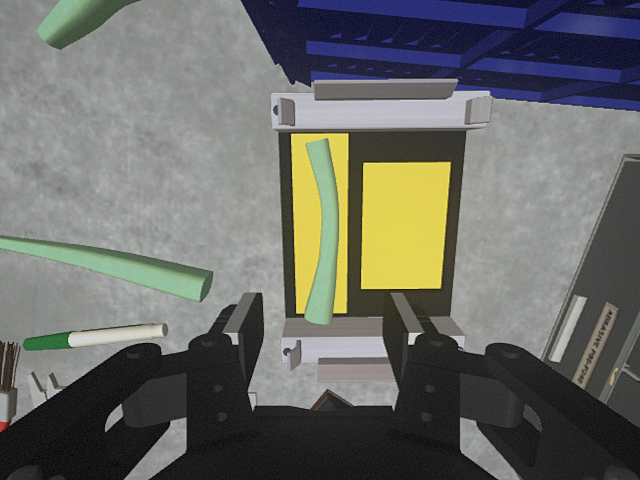

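The handle lies in its pocket (320,230). I check its offset numerically.

Run:
```python
from h import *
s=np.load('w6.npy',allow_pickle=True).item()
hk=big(hsvmask(s,(355,155,460,300),'yellow'));print('hookpocket',*rect(s,hk,.012))
m=big(hsvmask(s,(295,130,345,335),'green'))
K=np.array([485.,-240.]);a=np.deg2rad(8.3);X=np.array([np.cos(a),np.sin(a)]);Y=np.array([-np.sin(a),np.cos(a)])
for z in (.0295,.04):
    p=wpts(s,m,z)[:,:2]*1000-K;u=p@X;v=p@Y;print(z,'u',u.min(),u.max(),'v',v.min(),v.max(), rect(s,m,z))
    for t in (-4,0,4,8,12):
        b=np.deg2rad(8.3+t);P=wpts(s,m,z)[:,:2]*1000;A=np.array([np.cos(b),np.sin(b)]);B=np.array([-A[1],A[0]]);q=P@A;w=P@B
        c=(q.max()+q.min())/2*A+(w.max()+w.min())/2*B-K; print(t,'W',np.ptp(w).round(1),'c',(c@X).round(1),(c@Y).round(1))
print(pinpoint("wrist","handle_center")[:2], [atz(s,r["centre"],.0295) for r in pinpoint("wrist","handle_center")])
```

```text
hookpocket [ 489.7 -269.4] [111.8  72.9] 8.3 [ 492.1 -269.1]
0.0295 u -81.58335518007844 74.42403927080764 v 27.87392745195291 57.386675481339076 (array([ 475.6, -199.3]), array([156. ,  27.1]), 6.5, array([ 474.5, -201.3], dtype=float32))
-4 W 30.4 c -3.2 42.8
0 W 29.5 c -3.6 42.6
4 W 35.8 c -3.9 44.3
8 W 43.0 c -4.4 45.4
12 W 51.2 c -4.9 45.9
0.04 u -76.31540136171628 74.07552982069284 v 28.32296179539671 56.773213615277605 (array([ 478., -199.]), array([150.4,  26.1]), 6.5, array([ 477. , -200.9], dtype=float32))
-4 W 29.3 c -0.8 42.7
0 W 28.5 c -1.1 42.5
4 W 34.5 c -1.5 44.2
8 W 41.4 c -1.9 45.3
12 W 49.3 c -2.4 45.7
[{'centre': [318.6, 234.7], 'score': 0.61}] [array([ 0.47765825, -0.19677084,  0.0295    ])]
```

Run:
```python
from h import *
s=np.load('w6.npy',allow_pickle=True).item()
h=cv2.cvtColor(s["image"],cv2.COLOR_RGB2HSV)
m=big(hsvmask(s,(295,130,345,335),'green'))
for z in (.0295,.04):
    P=wpts(s,m,z)[:,:2]*1000
    for t in np.arange(-12,10,1.):
        b=np.deg2rad(8.3+t);A=np.array([np.cos(b),np.sin(b)]);B=np.array([-A[1],A[0]]);w=P@B
        print(int(t),np.ptp(w).round(1),end='; ')
    print()
i=cv2.imread('pics/w6.png')[120:340,260:380];cv2.imwrite('pics/w6c.png',cv2.resize(i,None,fx=2.7,fy=2.7,interpolation=3))
```

```text
-12 49.8; -11 47.3; -10 44.9; -9 42.4; -8 40.0; -7 37.5; -6 35.0; -5 32.5; -4 30.4; -3 28.5; -2 27.3; -1 28.2; 0 29.5; 1 31.1; 2 32.6; 3 34.2; 4 35.8; 5 37.5; 6 39.3; 7 41.1; 8 43.0; 9 44.8; 
-12 48.0; -11 45.6; -10 43.2; -9 40.9; -8 38.5; -7 36.1; -6 33.7; -5 31.3; -4 29.3; -3 27.5; -2 26.3; -1 27.2; 0 28.5; 1 29.9; 2 31.5; 3 33.0; 4 34.5; 5 36.2; 6 37.9; 7 39.6; 8 41.4; 9 43.2;
```

View pics/w6c.png

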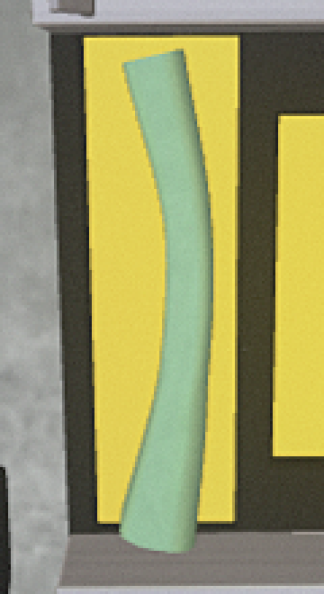

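>>> {"name": "arm_command", "arguments": {"series": [[[10,20,0],[0,0,7],50],[[25,50,0],[0,0,14],50],[[40,80,0],[0,0,21],50],[[60,110,0],[0,0,28],50],[[85,140,0],[0,0,35],50],[[110,165,0],[0,0,42],50],[[135,180,0],[0,0,49],50],[[152,187,0],[0,0,56],50]]}}

```text
time: 9.13
tool_pos: [0.6301, -0.0096, 0.1916]
tcp_rot: [0.975, -0.222, -0.002, -0.0]
force: [0.3, 0.0, -0.4]
width: 0.582
```

>>> {"name": "arm_command", "arguments": {"series": [[[0,0,0],[0,0,7],50],[[0,0,0],[0,0,14],50],[[0,0,0],[0,0,21],50],[[0,0,0],[0,0,28],50],[[0,0,-15],[0,0,35],50],[[0,0,-30],[0,0,42],50],[[0,0,-45],[0,0,49],50],[[0,0,-50],[0,0,56],50]]}}

```text
time: 9.8
tool_pos: [0.6262, -0.0122, 0.1387]
tcp_rot: [0.966, 0.26, -0.004, -0.002]
force: [0.4, 0.3, -0.7]
width: 0.583
```

>>> {"name": "arm_command", "arguments": {"series": [[[0,0,0],[0,0,7],50],[[0,0,0],[0,0,9],50],[[0,0,0],[0,0,9],50]]}}

```text
time: 10.05
tool_pos: [0.6279, -0.0124, 0.1412]
tcp_rot: [0.943, 0.333, -0.002, -0.001]
force: [0.9, -0.7, -0.1]
width: 0.585
```

Run:
```python
from h import *
o=ctrl.get_obs();r=o['tcp_rot'];print(o['time'],o['tool_pos'],o['force'],o['width'],np.degrees(2*np.arctan2(r[1],r[0])))
s=snapshot("wrist");save(s,'w7');np.save('w7.npy',s,allow_pickle=True)
print(pinpoint("wrist","hook_center"),[atz(s,r["centre"],.016) for r in pinpoint("wrist","hook_center")])
# overlay predicted limb centre
for p in ([.630,-.012,.016],): print(proj(s,p))
```

```text
10.05 [ 0.62788268 -0.01238251  0.14123336] [ 0.91751262 -0.71141631 -0.07184105] 0.5851992803456298 38.854559866772895
[{'centre': [315.3, 249.1], 'score': 0.71}] [array([ 0.62472682, -0.01692066,  0.016     ])]
[325.42447209 248.39998016]
```

View pics/w7.png

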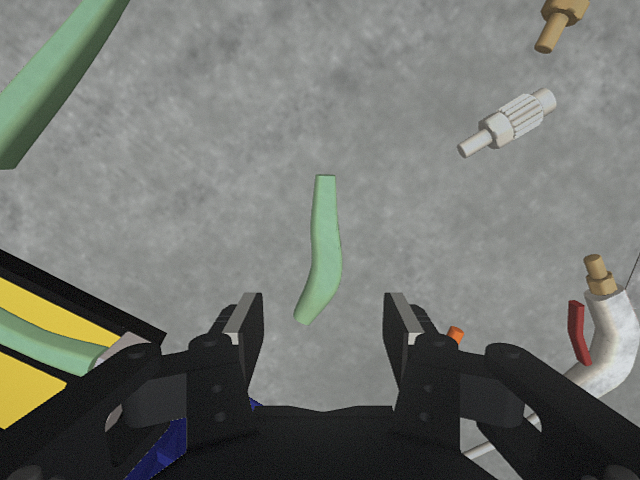

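The limb is upright between the fingers at (326,240), so I descend.

>>> {"name": "arm_command", "arguments": {"series": [[[2,0,-35],[0,0,0],50],[[2,0,-65],[0,0,0],50],[[2,0,-90],[0,0,0],50],[[2,0,-105],[0,0,0],50],[[2,0,-112],[0,0,0],50],[[2,0,-112],[0,0,0],50],[[2,0,-112],[0,0,0],50]]}}

```text
time: 10.78
tool_pos: [0.6325, -0.0127, 0.033]
tcp_rot: [0.943, 0.332, 0.001, 0.0]
force: [-0.1, -0.4, 0.4]
width: 0.582
```

Run:
```python
from h import *
o=ctrl.get_obs();r=o['tcp_rot'];print(o['time'],o['tool_pos'],o['force'],o['width'],np.degrees(2*np.arctan2(r[1],r[0])))
s=snapshot("wrist");save(s,'w8')
```

```text
10.7833 [ 0.63246224 -0.01268907  0.03299144] [-0.05006093 -0.39509607  0.43042632] 0.5821545696021596 38.81304113825917
```

View pics/w8.png

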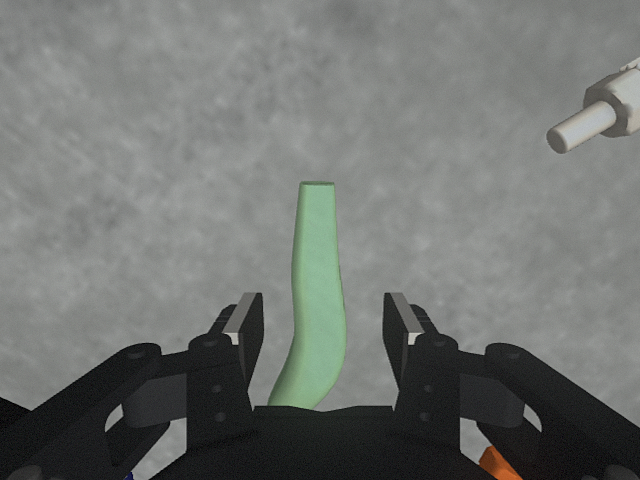

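>>> {"name": "arm_command", "arguments": {"series": [[[0,0,-4],[0,0,0],50],[[0,0,-7],[0,0,0],45],[[0,0,-7],[0,0,0],45]]}}

```text
time: 11.08
tool_pos: [0.632, -0.0126, 0.0258]
tcp_rot: [0.943, 0.332, 0.0, 0.0]
force: [0.4, 0.0, -1.0]
width: 0.528
```

>>> {"name": "arm_command", "arguments": {"series": [[[0,0,-1],[0,0,0],30],[[0,0,-1],[0,0,0],20],[[0,0,-1],[0,0,0],0],[[0,0,-1],[0,0,0],0],[[0,0,-1],[0,0,0],0],[[0,0,-1],[0,0,0],0],[[0,0,-1],[0,0,0],0]], "newtons": 50}}

```text
time: 11.67
tool_pos: [0.6321, -0.0126, 0.0247]
tcp_rot: [0.943, 0.332, 0.0, 0.0]
force: [0.2, -0.1, 2.5]
width: 0.218
```

Gripped at 18.6 mm. I lift, go around the bin corner and turn by -81.7°.

>>> {"name": "arm_command", "arguments": {"series": [[[0,0,10],[0,0,0],0],[[0,0,45],[0,0,0],0],[[-15,0,80],[0,0,-5],0],[[-45,0,105],[0,0,-12],0],[[-80,0,120],[0,0,-19],0],[[-118,-5,120],[0,0,-26],0],[[-134,-40,120],[0,0,-33],0],[[-136,-80,120],[0,0,-40],0]]}}

```text
time: 12.33
tool_pos: [0.491, -0.0904, 0.1437]
tcp_rot: [1.0, -0.011, -0.002, -0.001]
force: [0.8, 0.1, -1.5]
width: 0.222
```

>>> {"name": "arm_command", "arguments": {"series": [[[0,-40,0],[0,0,-7],0],[[0,-80,0],[0,0,-14],0],[[0,-120,0],[0,0,-21],0],[[0,-150,0],[0,0,-28],0],[[0,-175,0],[0,0,-35],0],[[0,-182,0],[0,0,-41.7],0],[[0,-182,0],[0,0,-41.7],0],[[0,-182,0],[0,0,-41.7],0]]}}

```text
time: 13.0
tool_pos: [0.4952, -0.2746, 0.1442]
tcp_rot: [0.931, -0.365, -0.0, -0.0]
force: [-0.5, 0.1, 0.1]
width: 0.216
```

Run:
```python
from h import *
o=ctrl.get_obs();r=o['tcp_rot'];print(o['time'],o['tool_pos'],o['force'],o['width'],np.degrees(2*np.arctan2(r[1],r[0])))
s=snapshot("wrist");save(s,'w9');np.save('w9.npy',s,allow_pickle=True)
```

```text
13.0 [ 0.49523216 -0.27455572  0.14419293] [-0.46194438  0.14492593  0.1467049 ] 0.21644997305293825 -42.77089631582904
```

View pics/w9.png

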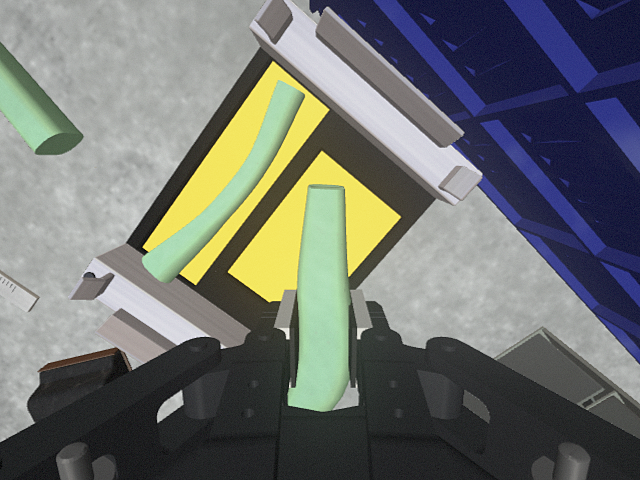

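Run:
```python
from h import *
s=np.load('w9.npy',allow_pickle=True).item()
m=big(hsvmask(s,(280,180,360,412),'green'))
K=np.array([485.,-240.]);a=np.deg2rad(8.3);X=np.array([np.cos(a),np.sin(a)]);Y=np.array([-np.sin(a),np.cos(a)])
for z in (.128,.135,.142):
    p=wpts(s,m,z)[:,:2]*1000-K;u=p@X;v=p@Y;print(z,'u',u.max().round(1),'v',v.max().round(1),v.min().round(1))
T=np.array([495.2,-274.6])-K;print('tcp',T@X,T@Y)
```

```text
0.128 u 50.9 v 1.8 -68.3
0.135 u 51.2 v 2.0 -64.6
0.142 u 51.5 v 2.2 -60.9
tcp 5.098438493869801 -35.71002555199629
```

The far tip measures u=+51, v=+2 against the nominal 50 and 1.5. I lower it.

>>> {"name": "arm_command", "arguments": {"series": [[[-1,-1,-35],[0,0,0],0],[[-1,-1,-65],[0,0,0],0],[[-1,-1,-88],[0,0,0],0],[[-1,-1,-98],[0,0,0],0],[[-1,-1,-101],[0,0,0],0],[[-1,-1,-101],[0,0,0],0]]}}

```text
time: 13.55
tool_pos: [0.4946, -0.2745, 0.0432]
tcp_rot: [0.931, -0.364, -0.001, -0.0]
force: [0.8, 0.3, -0.3]
width: 0.218
```

>>> {"name": "arm_command", "arguments": {"series": [[[0,0,-3],[0,0,0],0],[[0,0,-5],[0,0,0],0],[[0,0,-6],[0,0,0],0],[[0,0,-7],[0,0,0],0],[[0,0,-7],[0,0,0],0]]}}

```text
time: 13.97
tool_pos: [0.4951, -0.2759, 0.0367]
tcp_rot: [0.931, -0.365, 0.001, 0.0]
force: [1.2, 1.8, 0.5]
width: 0.218
```

>>> {"name": "arm_command", "arguments": {"series": [[[0,0,-1],[0,0,0],0],[[0,0,-1],[0,0,0],0]]}}

```text
time: 14.13
tool_pos: [0.4951, -0.2759, 0.0366]
tcp_rot: [0.931, -0.365, 0.0, 0.0]
force: [-1.4, 2.4, 5.5]
width: 0.217
```

>>> {"name": "arm_command", "arguments": {"series": [[[0,0,1],[0,0,0],28],[[0,0,1],[0,0,0],36],[[0,0,1],[0,0,0],36],[[0,0,10],[0,0,0],36],[[0,0,35],[0,0,0],40],[[0,0,75],[0,0,0],40],[[0,0,115],[0,0,0],40],[[0,0,155],[0,0,0],40]]}}

```text
time: 14.8
tool_pos: [0.4942, -0.2752, 0.1919]
tcp_rot: [0.931, -0.365, -0.0, -0.0]
force: [1.2, 0.2, 0.1]
width: 0.467
```

Run:
```python
from h import *
o=ctrl.get_obs();r=o['tcp_rot'];print(o['time'],o['tool_pos'],o['force'],o['width'],np.degrees(2*np.arctan2(r[1],r[0])))
s=snapshot("wrist");save(s,'w10');np.save('w10.npy',s,allow_pickle=True)
print([atz(s,r["centre"],.028) for r in pinpoint("wrist","hook_center")])
print([(atz(s,r["centre"],.0295),r['score']) for r in pinpoint("wrist","handle_center")])
```

```text
14.8 [ 0.49416586 -0.27524801  0.19187606] [1.22157885 0.15462735 0.11033286] 0.4671074950873805 -42.8705886948065
[array([ 0.49158245, -0.27042146,  0.028     ])]
[(array([ 0.47724972, -0.19764244,  0.0295    ]), 0.82)]
```

View pics/w10.png

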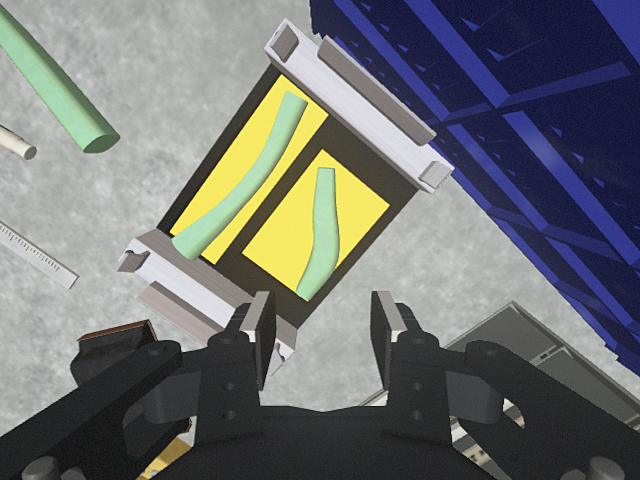

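Handle (235,185) and hook (322,235) both lie in their pockets. Next is the tray.

>>> {"name": "arm_command", "arguments": {"series": [[[-3,40,0],[0,0,6],50],[[-6,81,0],[0,0,12],50],[[-9,122,0],[0,0,18],50],[[-12,163,0],[0,0,24],50],[[-15,204,0],[0,0,30],50],[[-18,245,0],[0,0,36],50],[[-21,286,0],[0,0,42],50],[[-24,327,0],[0,0,49],50]]}}

```text
time: 15.62
tool_pos: [0.469, 0.0532, 0.189]
tcp_rot: [0.998, 0.056, -0.001, -0.0]
force: [0.5, 0.1, -0.8]
width: 0.586
```

>>> {"name": "arm_command", "arguments": {"series": [[[-3,41,0],[0,0,0],50],[[-6,82,0],[0,0,0],50],[[-9,123,0],[0,0,0],50],[[-9,155,0],[0,0,0],50],[[-9,172,0],[0,0,0],50],[[-9,172,0],[0,0,0],50]]}}

```text
time: 16.12
tool_pos: [0.4604, 0.2263, 0.1891]
tcp_rot: [0.998, 0.056, -0.001, -0.0]
force: [0.2, -0.4, -0.8]
width: 0.589
```

Run:
```python
from h import *
o=ctrl.get_obs();r=o['tcp_rot'];print(o['time'],o['tool_pos'],o['force'],o['width'],np.degrees(2*np.arctan2(r[1],r[0])))
s=snapshot("wrist");save(s,'w11');np.save('w11.npy',s,allow_pickle=True)
print([(r['score'],atz(s,r["centre"],.048)) for r in pinpoint("wrist","tray_grip")])
m=hsvmask(s,(0,0,640,480),'yellow')
n,l,st,c=cv2.connectedComponentsWithStats(m.astype(np.uint8))
for k in range(1,n):
    if st[k,4]>300: print(st[k],*rect(s,l==k,.008))
```

```text
16.1167 [0.46036481 0.22634919 0.18906583] [ 0.15755979 -0.40512261 -0.76442875] 0.5887033568987887 6.381148270087523
[(0.97, array([0.46345282, 0.22551335, 0.048     ]))]
[ 222  213   85   38 3052] [410.8 219.5] [71.6 32.5] 6.4 [411.  219.6]
[ 344  214   86   37 3063] [514.7 230.8] [72.1 31.6] 6.4 [514.5 230.9]
```

View pics/w11.png

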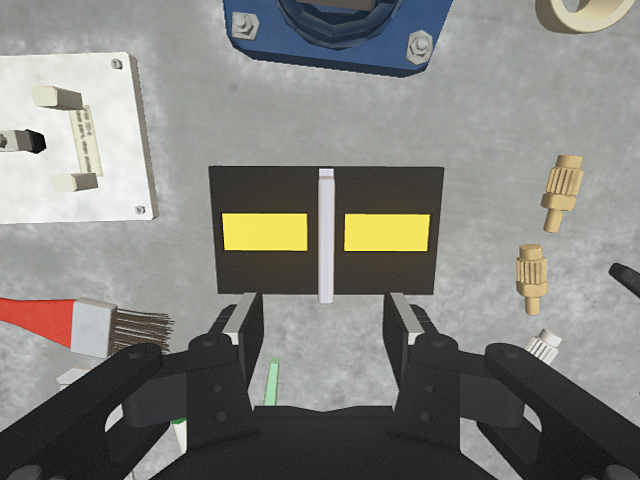

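>>> {"name": "arm_command", "arguments": {"series": [[[2,-1,-35],[0,0,0],50],[[2,-1,-70],[0,0,0],50],[[2,-1,-105],[0,0,0],50],[[2,-1,-128],[0,0,0],50],[[2,-1,-138],[0,0,0],50],[[2,-1,-138],[0,0,0],50],[[2,-1,-138],[0,0,0],50]]}}

```text
time: 16.8
tool_pos: [0.4639, 0.2215, 0.0524]
tcp_rot: [0.999, 0.053, -0.0, 0.0]
force: [-0.8, -0.4, -0.6]
width: 0.586
```

Run:
```python
from h import *
s=np.load('w11.npy',allow_pickle=True).item()
for roi in [(535,145,590,240),(505,238,555,318)]:
    m=big(hsvmask(s,roi,'brass'));print(m.sum(),*rect(s,m,.012))
o=ctrl.get_obs();print(o['tool_pos'],o['force'])
```

```text
1993 [651.4 279.1] [63.3 27.6] -89.0 [651.2 282.9]
1642 [647.  203.5] [67.3 25.4] -73.0 [646.1 206.9]
[0.46393839 0.2214711  0.05237891] [-0.82788808 -0.4432492  -0.58783375]
```

>>> {"name": "arm_command", "arguments": {"series": [[[0,3,-3],[0,0,0],50],[[0,3,-3],[0,0,0],50],[[0,3,-3],[0,0,0],25],[[0,3,-3],[0,0,0],0],[[0,3,-3],[0,0,0],0],[[0,3,-3],[0,0,0],0],[[0,3,-3],[0,0,0],0],[[0,3,-3],[0,0,0],0]], "newtons": 80}}

```text
time: 17.47
tool_pos: [0.464, 0.2257, 0.0503]
tcp_rot: [0.999, 0.054, 0.0, -0.0]
force: [-2.6, -0.8, 6.0]
width: 0.12
```

>>> {"name": "arm_command", "arguments": {"series": [[[0,0,10],[0,0,0],0],[[0,0,35],[0,0,0],0],[[0,-5,70],[0,0,0],0],[[0,-20,105],[0,0,0],0],[[2,-45,130],[0,0,0],0],[[4,-80,140],[0,0,1],0],[[6,-120,140],[0,0,1],0],[[8,-160,140],[0,0,2],0]]}}

```text
time: 18.13
tool_pos: [0.4721, 0.0643, 0.191]
tcp_rot: [0.997, 0.072, 0.002, 0.0]
force: [0.9, -0.3, -4.0]
width: 0.121
```

>>> {"name": "arm_command", "arguments": {"series": [[[2,-40,0],[0,0,0],0],[[4,-80,0],[0,0,0],0],[[6,-120,0],[0,0,0],0],[[8,-160,0],[0,0,0],0],[[10,-200,0],[0,0,0],0],[[12,-240,0],[0,0,0],0],[[13,-275,0],[0,0,0],0],[[13,-303,0],[0,0,0],0]]}}

```text
time: 18.8
tool_pos: [0.4841, -0.2404, 0.1892]
tcp_rot: [0.998, 0.07, -0.0, 0.0]
force: [-0.0, 0.9, -2.0]
width: 0.122
```

>>> {"name": "arm_command", "arguments": {"series": [[[0,-3,0],[0,0,0],0],[[0,-3,0],[0,0,0],0]]}}

```text
time: 18.97
tool_pos: [0.4841, -0.2421, 0.189]
tcp_rot: [0.998, 0.069, -0.0, -0.0]
force: [-0.8, 0.8, -1.7]
width: 0.119
```

Run:
```python
from h import *
o=ctrl.get_obs();r=o['tcp_rot'];print(o['time'],o['tool_pos'],o['tcp_rot'],o['force'],o['width'],np.degrees(2*np.arctan2(r[1],r[0])))
s=snapshot("wrist");save(s,'w12');np.save('w12.npy',s,allow_pickle=True)
z=o['tool_pos'][2]-.0503+.008
m=hsvmask(s,(0,0,640,480),'yellow')
n,l,st,c=cv2.connectedComponentsWithStats(m.astype(np.uint8))
for k in range(1,n):
    if st[k,4]>300: print(st[k],*rect(s,l==k,z))
t=snapshot("side");save(t,'s12')
```

```text
18.9667 [ 0.48414169 -0.24211416  0.18904442] [ 9.97597579e-01  6.92744415e-02 -2.75679218e-04 -2.15768394e-04] [-0.83916449  0.79042985 -1.71268626] 0.1188778324207697 7.944629709271643
[ 139  261  151   61 5430] [ 433.  -250.2] [71.9 31.4] 8.0 [ 439.6 -249.4]
[ 357  261  151   61 7471] [ 536.5 -235.7] [71.9 31.4] 8.0 [ 541.  -234.7]
```

View pics/w12.png

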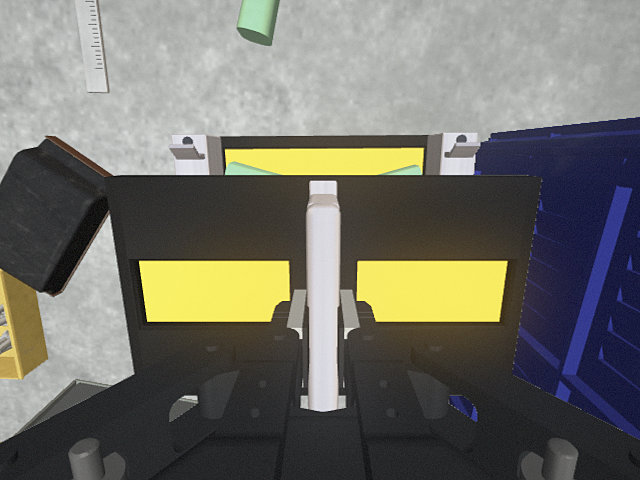

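View pics/s12.png

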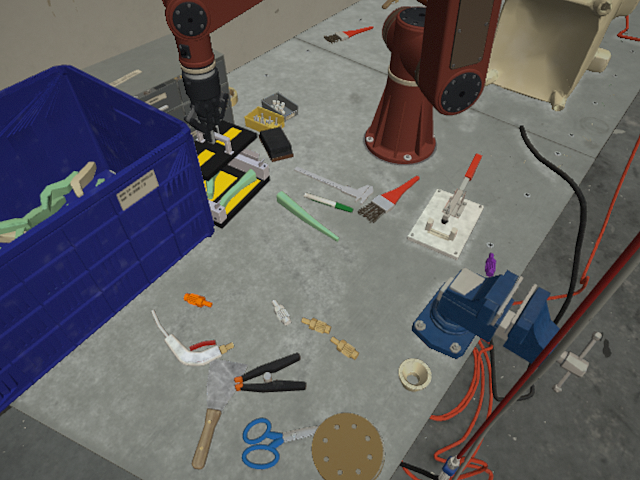

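The tray centre is 3 mm low in y. I correct that and lower to just above the lips.

>>> {"name": "arm_command", "arguments": {"series": [[[0,3,-20],[0,0,0.3],0],[[0,3,-40],[0,0,0.3],0],[[0,3,-54],[0,0,0.3],0],[[0,3,-54],[0,0,0.3],0],[[0,3,-54],[0,0,0.3],0]]}}

```text
time: 19.48
tool_pos: [0.4839, -0.2355, 0.1342]
tcp_rot: [0.997, 0.074, -0.001, -0.001]
force: [-0.7, -0.6, -2.4]
width: 0.118
```

Run:
```python
from h import *
o=ctrl.get_obs();r=o['tcp_rot'];print(o['time'],o['tool_pos'],o['tcp_rot'],o['force'],o['width'],np.degrees(2*np.arctan2(r[1],r[0])))
s=snapshot("wrist");save(s,'w13');np.save('w13.npy',s,allow_pickle=True)
z=o['tool_pos'][2]-.0503+.008
m=hsvmask(s,(0,0,640,480),'yellow')
n,l,st,c=cv2.connectedComponentsWithStats(m.astype(np.uint8))
for k in range(1,n):
    if st[k,4]>300: print(st[k],*rect(s,l==k,z))
# predicted cheek outer corners/ lips
a=np.deg2rad(8.3);X=np.array([np.cos(a),np.sin(a)]);Y=np.array([-np.sin(a),np.cos(a)]);K=np.array([.4852,-.2399])
im=cv2.cvtColor(s["image"],4)
for u in (-.104,-.08,.08,.104):
    for z in (.056,):
        p=K+u*X+.075*Y;q=proj(s,[*p,z]);cv2.drawMarker(im,tuple(int(v) for v in q),(0,0,255),cv2.MARKER_CROSS,9,1)
cv2.imwrite('pics/w13m.png',im)
```

```text
19.4833 [ 0.48385641 -0.23545897  0.13423084] [ 0.99722322  0.07445069 -0.00126912 -0.00115107] [-0.70013012 -0.64676032 -2.41529576] 0.11772565452770888 8.539334869885273
[375 161  68  14 318] [ 513.5 -171.8] [30.2  5.7] 8.6 [ 515.8 -172.4]
[ 139  261  151   61 5505] [ 432.6 -244.1] [71.9 31.4] 8.6 [ 439.  -243.3]
[ 356  261  152   61 7406] [ 536.  -228.4] [71.9 31.3] 8.6 [ 540.5 -227.5]
```

View pics/w13m.png

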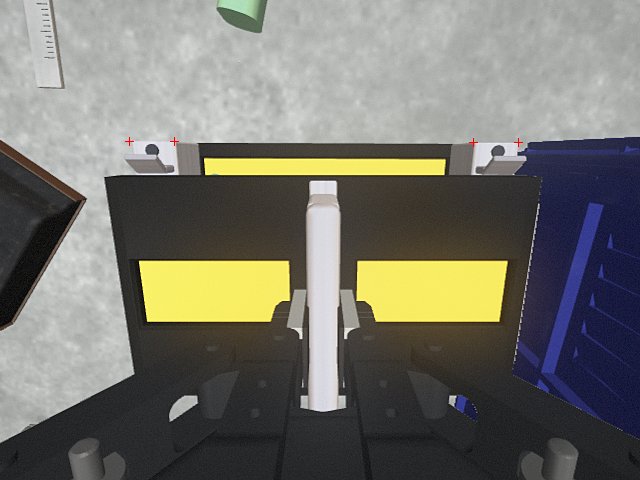

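Run:
```python
import cv2
i=cv2.imread('pics/w13m.png')
a=cv2.resize(i[125:190,95:225],None,fx=6,fy=6,interpolation=2);b=cv2.resize(i[125:190,430:560],None,fx=6,fy=6,interpolation=2)
cv2.imwrite('pics/w13z.png',cv2.resize(cv2.vconcat([a,b]),None,fx=.75,fy=.75))
```

```text
(no output)
```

View pics/w13z.png

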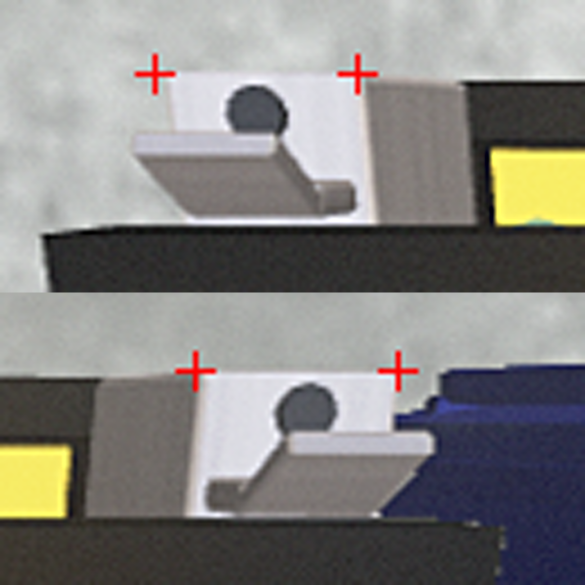

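>>> {"name": "arm_command", "arguments": {"series": [[[1,-3.5,-3],[0,0,-0.3],0],[[1,-3.5,-6],[0,0,-0.3],0],[[1,-3.5,-6],[0,0,-0.3],0]]}}

```text
time: 19.78
tool_pos: [0.4862, -0.2414, 0.1298]
tcp_rot: [0.997, 0.071, 0.0, 0.0]
force: [-0.2, -0.2, -2.9]
width: 0.122
```

Run:
```python
from h import *
o=ctrl.get_obs();r=o['tcp_rot'];print(o['time'],o['tool_pos'],o['tcp_rot'],o['force'],o['width'],np.degrees(2*np.arctan2(r[1],r[0])))
s=snapshot("wrist");save(s,'w14');np.save('w14.npy',s,allow_pickle=True)
z=o['tool_pos'][2]-.0503+.008
m=hsvmask(s,(0,0,640,480),'yellow')
n,l,st,c=cv2.connectedComponentsWithStats(m.astype(np.uint8))
R_=[rect(s,l==k,z) for k in range(1,n) if st[k,4]>1000];print(R_, (R_[0][0]+R_[1][0])/2)
```

```text
19.7833 [ 0.48616226 -0.24138348  0.12980318] [9.97488840e-01 7.08218355e-02 4.20646133e-04 3.24720992e-04] [-0.16661789 -0.1800032  -2.93271495] 0.12154362993800637 8.122385314189032
[(array([ 435.1, -249.7]), array([71.8, 31.4]), 8.1, array([ 441.8, -248.8], dtype=float32)), (array([ 538.5, -234.9]), array([71.9, 31.4]), 8.1, array([ 542.6, -233.9], dtype=float32))] [ 486.8 -242.3]
```

View pics/w14.png

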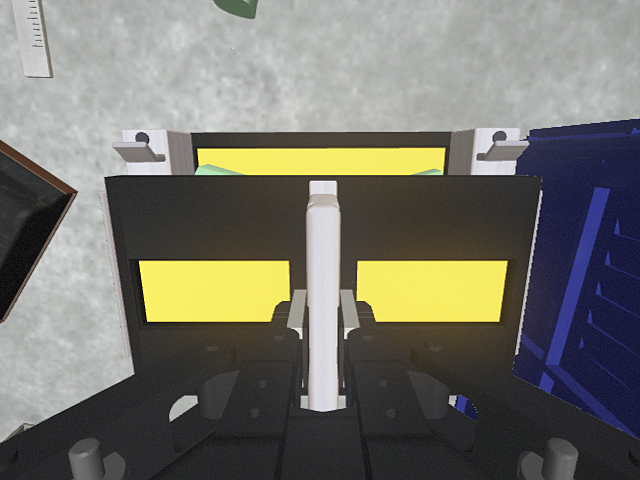

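>>> {"name": "arm_command", "arguments": {"series": [[[-1,2,-3],[0,0,0.1],0],[[-1,2,-6],[0,0,0.1],0],[[-1,2,-6],[0,0,0.1],0]]}}

```text
time: 20.08
tool_pos: [0.4841, -0.2386, 0.1225]
tcp_rot: [0.997, 0.072, -0.001, -0.001]
force: [0.3, 0.2, -3.7]
width: 0.122
```

>>> {"name": "arm_command", "arguments": {"series": [[[0.5,0,-3],[0,0,0],0],[[0.5,0,-6],[0,0,0],0],[[0.5,0,-9],[0,0,0],0],[[0.5,0,-9],[0,0,0],0]]}}

```text
time: 20.42
tool_pos: [0.4847, -0.2388, 0.1133]
tcp_rot: [0.997, 0.072, -0.001, -0.001]
force: [-0.6, 0.4, -3.1]
width: 0.123
```

>>> {"name": "arm_command", "arguments": {"series": [[[0,0,-2],[0,0,0],0],[[0,0,-4],[0,0,0],0],[[0,0,-6],[0,0,0],0],[[0,0,-6],[0,0,0],0]]}}

```text
time: 20.75
tool_pos: [0.4849, -0.2389, 0.1078]
tcp_rot: [0.997, 0.072, -0.0, -0.0]
force: [0.0, 0.9, -2.2]
width: 0.118
```

>>> {"name": "arm_command", "arguments": {"series": [[[0,0,-1],[0,0,0],0],[[0,0,-2],[0,0,0],0],[[0,0,-3],[0,0,0],0],[[0,0,-3],[0,0,0],0]]}}

```text
time: 21.08
tool_pos: [0.4854, -0.2392, 0.1063]
tcp_rot: [0.997, 0.072, -0.0, -0.0]
force: [-3.1, 1.7, 3.9]
width: 0.119
```

Seated at the predicted height of 106.3. I release and lift for a look.

>>> {"name": "arm_command", "arguments": {"series": [[[0,0,0],[0,0,0],25],[[0,0,0],[0,0,0],40],[[0,0,0],[0,0,0],40],[[0,0,15],[0,0,0],40],[[0,0,50],[0,0,0],50],[[0,0,90],[0,0,0],50],[[0,0,120],[0,0,0],50],[[0,0,120],[0,0,0],50]]}}

```text
time: 21.75
tool_pos: [0.4897, -0.2419, 0.2339]
tcp_rot: [0.997, 0.072, 0.006, 0.005]
force: [0.6, -0.6, 1.0]
width: 0.591
```

Run:
```python
from h import *
o=ctrl.get_obs();r=o['tcp_rot'];print(o['time'],o['tool_pos'],o['tcp_rot'],o['force'],o['width'],np.degrees(2*np.arctan2(r[1],r[0])))
s=snapshot("wrist");save(s,'w15');np.save('w15.npy',s,allow_pickle=True)
m=hsvmask(s,(0,0,640,480),'yellow')
n,l,st,c=cv2.connectedComponentsWithStats(m.astype(np.uint8))
R_=[rect(s,l==k,.064) for k in range(1,n) if st[k,4]>1000];print(R_, (R_[0][0]+R_[1][0])/2)
```

```text
21.75 [ 0.4896647  -0.24193685  0.2339442 ] [0.99738732 0.07180644 0.00626036 0.00481435] [ 0.58896769 -0.60803227  1.03432937] 0.5905014203654861 8.235756619373976Traceback (most recent call last):
  File "<stdin>", line 6, in <module>
IndexError: list index out of range
```

View pics/w15.png

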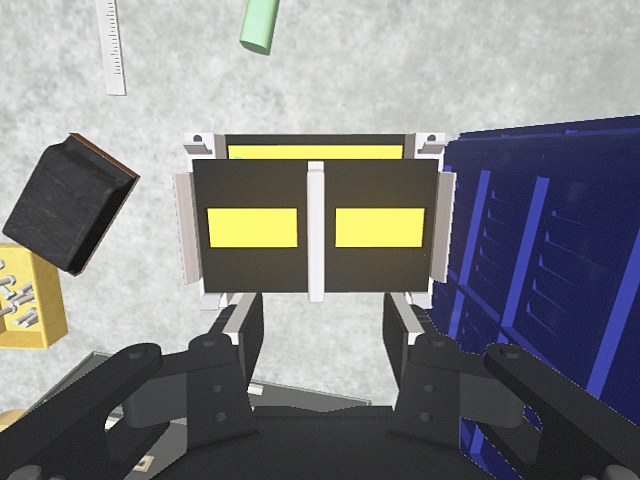

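The tray sits between the lips: pockets at (252,228) and (379,228), bar at (316,230). The image is brighter now, so I re-measure with looser thresholds.

Run:
```python
from h import *
s=np.load('w15.npy',allow_pickle=True).item()
h=cv2.cvtColor(s["image"],cv2.COLOR_RGB2HSV);print(h[228,252],h[228,379])
m=((h[...,0]>22)&(h[...,0]<34)&(h[...,1]>90)&(h[...,2]>150));m[:200]=0;m[255:]=0;m[:,:190]=0;m[:,440:]=0
n,l,st,c=cv2.connectedComponentsWithStats(m.astype(np.uint8))
R_=[rect(s,l==k,.064) for k in range(1,n) if st[k,4]>1000]
for r in R_: print(*r)
print((R_[0][0]+R_[1][0])/2)
t=snapshot("side");save(t,'s15');cv2.imwrite('pics/s15c.png',cv2.resize(cv2.imread('pics/s15.png')[110:240,160:300],None,fx=4.5,fy=4.5,interpolation=3))
print([(r['score'],atz(s,r["centre"],.104)) for r in pinpoint("wrist","tray_grip")])
```

```text
[ 29 139 254] [ 29 136 254]
[ 434.5 -246.8] [72.4 32. ] 8.2 [ 434.3 -246.5]
[ 537.6 -232. ] [72.4 32.1] 8.1 [ 537.7 -231.8]
[ 486.05 -239.4 ]
[(0.8, array([ 0.48550412, -0.24066179,  0.104     ]))]
```

View pics/s15c.png

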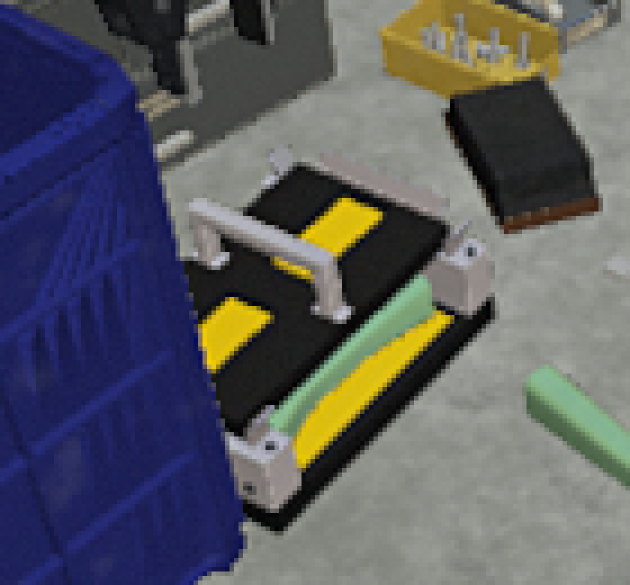

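The tray is seated and level: centre (486,-239.4), pockets at (434.5,-246.8) and (537.6,-232). The far pocket is close to the bin, so I check the bin rim clearance.

Run:
```python
import cv2
i=cv2.imread('pics/top0.png')[150:245,375:495];cv2.imwrite('pics/binT.png',cv2.resize(i,None,fx=6,fy=6,interpolation=3))
i=cv2.imread('pics/side0.png')[60:250,40:230];cv2.imwrite('pics/binS.png',cv2.resize(i,None,fx=3,fy=3,interpolation=3))
```

```text
(no output)
```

View pics/binT.png

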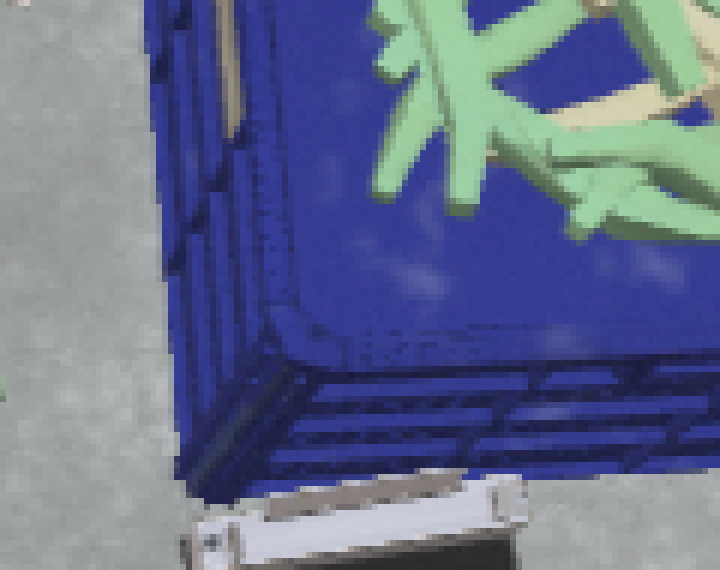

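View pics/binS.png

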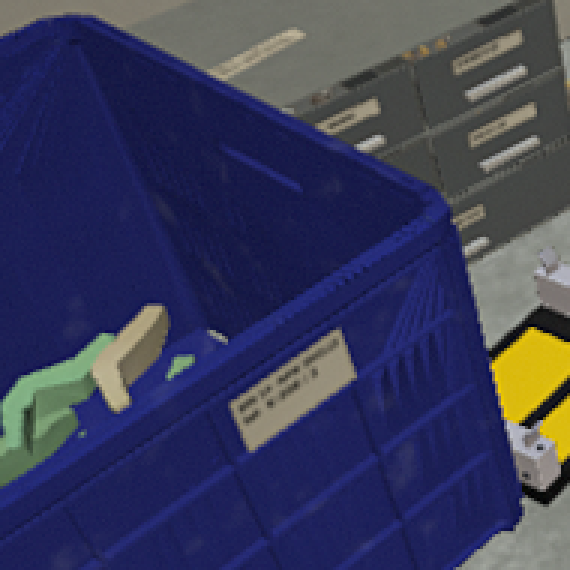

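Run:
```python
from h import *
s=snapshot("top");t=snapshot("side")
for a,b in [((421,209),(188,132)),((424,213),(190,136))]:
    p=tri([ray(s,a),ray(t,b)]);print(p.round(3),proj(s,p).round(),proj(t,p).round())
for px in [(495,206)]: print(atz(s,px,.3).round(3))
print(atz(s,(485,229),0).round(3))
```

```text
[ 0.6   -0.152  0.297] [422. 208.] [189. 132.]
[ 0.594 -0.161  0.279] [424. 213.] [191. 136.]
[ 0.604 -0.323  0.3  ]
[ 0.605 -0.379  0.   ]
```

>>> {"name": "arm_command", "arguments": {"series": [[[0,41,0],[0,0,2],45],[[0,82,0],[0,0,4],45],[[0,123,0],[0,0,6],45],[[0,164,0],[0,0,8],45],[[10,203,0],[0,0,9],45],[[35,235,-5],[0,0,9],45],[[60,265,-10],[0,0,9],45],[[85,297,-15],[0,0,9],45]]}}

```text
time: 22.67
tool_pos: [0.5696, 0.0597, 0.2079]
tcp_rot: [0.989, 0.15, -0.002, -0.0]
force: [0.7, -1.5, 0.8]
width: 0.524
```

>>> {"name": "arm_command", "arguments": {"series": [[[18,35,-10],[0,0,0],45],[[36,70,-20],[0,0,0],45],[[54,105,-30],[0,0,0],45],[[70,140,-40],[0,0,0],45],[[72,149,-50],[0,0,0],45],[[72,149,-50],[0,0,0],45]]}}

```text
time: 23.17
tool_pos: [0.6396, 0.2092, 0.1546]
tcp_rot: [0.988, 0.152, -0.004, -0.0]
force: [-1.7, -0.6, 0.2]
width: 0.522
```

```bash
cat >> h.py <<'E'
def look(name):
    o=ctrl.get_obs();r=o['tcp_rot'];print(round(o['time'],2),o['tool_pos'].round(4),o['force'].round(1),o['width'].round(3),'jaw',np.degrees(2*np.arctan2(r[1],r[0])).round(2))
    s=snapshot("wrist");save(s,name);np.save(name+'.npy',s,allow_pickle=True);return s
E
python3 - <<'E'
from h import *
s=look('w16')
print([(r['score'],r['centre'],atz(s,r["centre"],.012)) for r in pinpoint("wrist","brass_a_center")])
m=hsvmask(s,(0,0,640,480),'brass')
n,l,st,c=cv2.connectedComponentsWithStats(m.astype(np.uint8))
for k in range(1,n):
    if st[k,4]>800: print(st[k],*rect(s,l==k,.012))
E
```

```text
Traceback (most recent call last):
  File "h.py", line 36, in look
    o=ctrl.get_obs();r=o['tcp_rot'];print(round(o['time'],2),o['tool_pos'].round(4),o['force'].round(1),o['width'].round(3),'jaw',np.degrees(2*np.arctan2(r[1],r[0])).round(2))
                                                                                                        ^^^^^^^^^^^^^^^^
AttributeError: 'float' object has no attribute 'round'
```

```bash
sed -i "s/o\['width'\].round(3)/round(o['width'],3)/" h.py
python3 - <<'E'
from h import *
s=look('w16')
print([(r['score'],r['centre'],atz(s,r["centre"],.012)) for r in pinpoint("wrist","brass_a_center")])
m=hsvmask(s,(0,0,640,480),'brass')
n,l,st,c=cv2.connectedComponentsWithStats(m.astype(np.uint8))
for k in range(1,n):
    if st[k,4]>800: print(st[k],*rect(s,l==k,.012))
E
```

```text
23.17 [0.6396 0.2092 0.1546] [-1.7 -0.6  0.2] 0.522 jaw 17.44
[(0.86, [328.9, 249.7], array([0.64531937, 0.20389993, 0.012     ]))]
[  552     0    88   144 10574] [779.3 372.4] [99.4 56.5] -60.0 [779.3 378. ]
[ 349  106   46   93 2325] [650.6 279.6] [63.9 23. ] -89.2 [650.8 283.4]
[ 316  209   31   83 1923] [647.1 203.2] [64.7 22.5] -72.8 [645.7 206.8]
[606 355  34  35 863] [908.8 178.6] [33.5 26.2] -60.0 [909.  178.8]
```

View pics/w16.png

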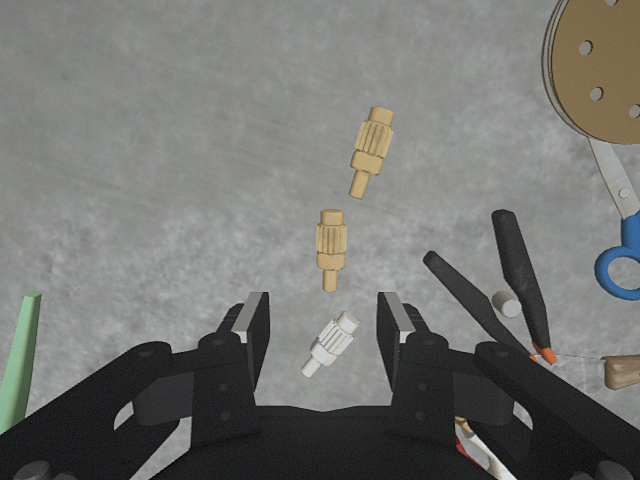

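Named in one line: brass R (331,250), brass L (371,152) and silver-white steel (330,345). R is yellow metal and fits, so I descend on it.

>>> {"name": "arm_command", "arguments": {"series": [[[6,-3,-30],[0,0,0],45],[[6,-3,-65],[0,0,0],45],[[6,-3,-95],[0,0,0],45],[[6,-3,-112],[0,0,0],45],[[6,-3,-117],[0,0,0],45],[[6,-3,-117],[0,0,0],45]]}}

```text
time: 23.77
tool_pos: [0.6464, 0.2018, 0.0415]
tcp_rot: [0.989, 0.149, -0.002, 0.0]
force: [-0.7, -0.1, 0.4]
width: 0.527
```

Run:
```python
from h import *
s=look('w17')
```

```text
23.77 [0.6464 0.2018 0.0415] [-0.7 -0.1  0.4] 0.527 jaw 17.12
```

View pics/w17.png

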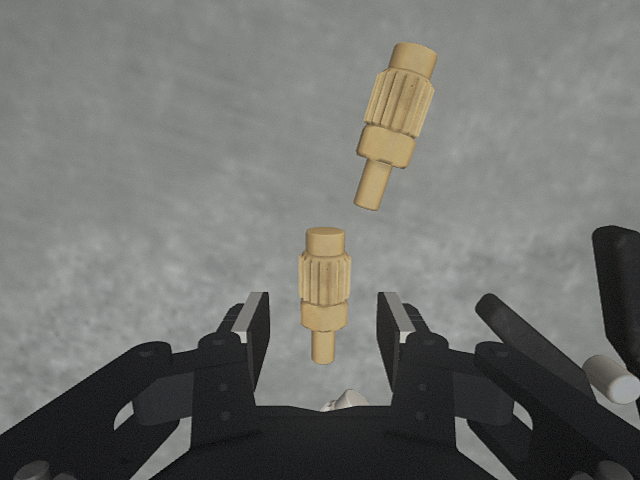

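>>> {"name": "arm_command", "arguments": {"series": [[[-0.5,1.5,-6],[0,0,0],45],[[-1,3,-12],[0,0,0],45],[[-1,3,-15],[0,0,0],45],[[-1,3,-15],[0,0,0],45]]}}

```text
time: 24.15
tool_pos: [0.647, 0.207, 0.0282]
tcp_rot: [0.989, 0.15, -0.0, 0.0]
force: [-0.6, 0.1, -0.8]
width: 0.522
```

>>> {"name": "arm_command", "arguments": {"series": [[[0,0,-2],[0,0,0],35],[[0,0,-2],[0,0,0],20],[[0,0,-2],[0,0,0],0],[[0,0,-2],[0,0,0],0],[[0,0,-2],[0,0,0],0],[[0,0,-2],[0,0,0],0]], "newtons": 50}}

```text
time: 24.65
tool_pos: [0.6475, 0.207, 0.0265]
tcp_rot: [0.989, 0.15, 0.0, -0.0]
force: [0.9, 0.8, 1.2]
width: 0.252
```

Run:
```python
from h import *
s=look('w18')
```

```text
24.65 [0.6475 0.207  0.0265] [0.9 0.8 1.2] 0.252 jaw 17.23
```

View pics/w18.png

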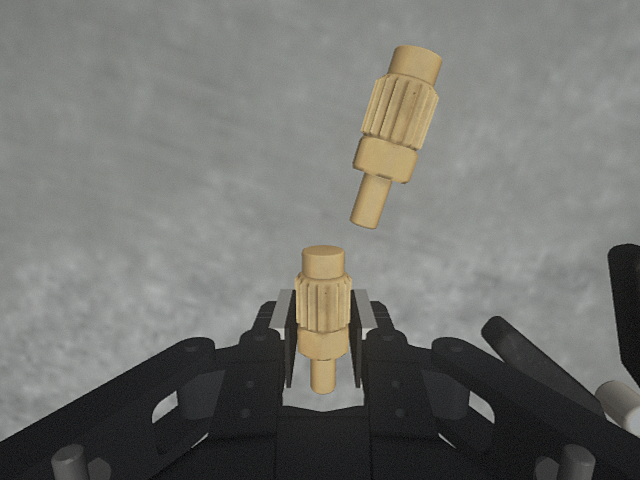

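>>> {"name": "arm_command", "arguments": {"series": [[[0,0,12],[0,0,0],0],[[0,0,45],[0,0,7],0],[[-20,-15,75],[0,0,14],0],[[-45,-35,100],[0,0,21],0],[[-75,-55,115],[0,0,28],0],[[-105,-75,125],[0,0,35],0],[[-130,-100,135],[0,0,42],0],[[-135,-138,140],[0,0,49],0]]}}

```text
time: 25.37
tool_pos: [0.5085, 0.0721, 0.167]
tcp_rot: [0.837, 0.547, -0.001, -0.001]
force: [0.9, -0.3, -1.8]
width: 0.256
```

>>> {"name": "arm_command", "arguments": {"series": [[[0,-40,0],[0,0,7],0],[[0,-80,0],[0,0,14],0],[[0,-120,0],[0,0,21],0],[[0,-160,0],[0,0,28],0],[[0,-200,0],[0,0,31.7],0],[[0,-240,0],[0,0,31.7],0],[[4,-275,0],[0,0,31.7],0],[[8,-298,0],[0,0,31.7],0]]}}

```text
time: 26.03
tool_pos: [0.5201, -0.2309, 0.167]
tcp_rot: [0.66, 0.751, -0.001, 0.001]
force: [0.7, 0.9, -1.7]
width: 0.253
```

>>> {"name": "arm_command", "arguments": {"series": [[[8,-3,0],[0,0,0],0],[[14,-3,0],[0,0,0],0],[[14,-3,0],[0,0,0],0]]}}

```text
time: 26.28
tool_pos: [0.5355, -0.2294, 0.1664]
tcp_rot: [0.659, 0.752, 0.0, 0.0]
force: [-0.2, 0.6, -1.3]
width: 0.257
```

Run:
```python
from h import *
s=look('w19')
t=snapshot("side");save(t,'s19')
```

```text
26.28 [ 0.5355 -0.2294  0.1664] [-0.2  0.6 -1.3] 0.257 jaw 97.49
```

View pics/w19.png

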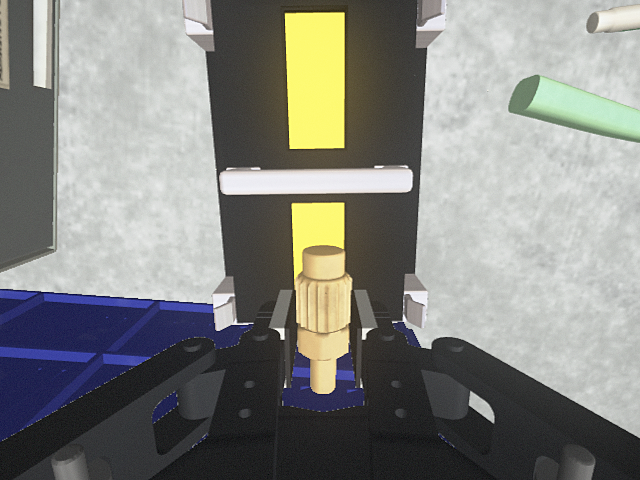

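View pics/s19.png

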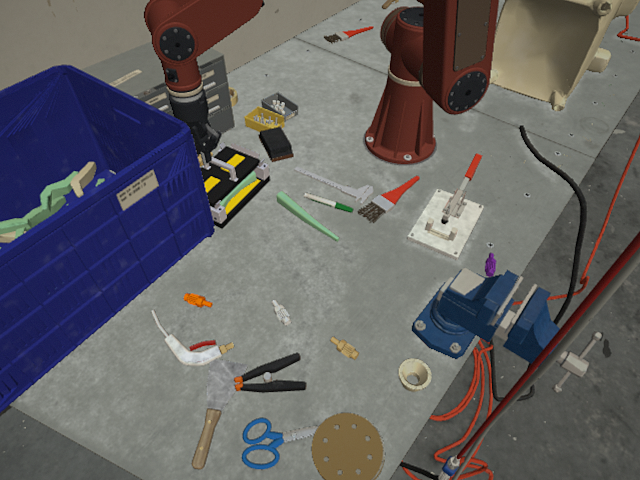

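>>> {"name": "arm_command", "arguments": {"series": [[[-1,-2.5,-15],[0,0,0.7],0],[[-1,-2.5,-30],[0,0,0.7],0],[[-1,-2.5,-45],[0,0,0.7],0],[[-1,-2.5,-55],[0,0,0.7],0],[[-1,-2.5,-55],[0,0,0.7],0]]}}

```text
time: 26.8
tool_pos: [0.5314, -0.2297, 0.1081]
tcp_rot: [0.654, 0.756, -0.001, -0.003]
force: [-0.0, 0.1, -1.8]
width: 0.252
```

Run:
```python
from h import *
s=look('w20')
```

```text
26.8 [ 0.5314 -0.2297  0.1081] [-0.   0.1 -1.8] 0.252 jaw 98.31
```

View pics/w20.png

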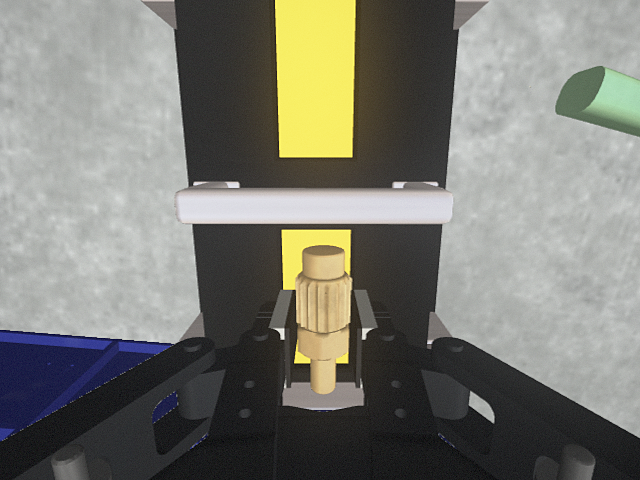

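>>> {"name": "arm_command", "arguments": {"series": [[[3,-2.5,-4],[0,0,0],0],[[3,-2.5,-8],[0,0,0],0],[[3,-2.5,-10],[0,0,0],0],[[3,-2.5,-10],[0,0,0],0]]}}

```text
time: 27.18
tool_pos: [0.5366, -0.2348, 0.1009]
tcp_rot: [0.655, 0.756, -0.0, -0.0]
force: [-0.6, 0.4, -0.5]
width: 0.255
```

>>> {"name": "arm_command", "arguments": {"series": [[[-1,1.5,-2],[0,0,0],0],[[-1,1.5,-3],[0,0,0],0],[[-1,1.5,-3],[0,0,0],0]]}}

```text
time: 27.43
tool_pos: [0.5354, -0.2332, 0.0978]
tcp_rot: [0.655, 0.756, -0.0, -0.0]
force: [-0.3, -0.4, -0.1]
width: 0.258
```

Within 1 mm of the target. I lower into the pocket.

>>> {"name": "arm_command", "arguments": {"series": [[[0,0,-2],[0,0,0],0],[[0,0,-4],[0,0,0],0],[[0,0,-6],[0,0,0],0],[[0,0,-7],[0,0,0],0],[[0,0,-7],[0,0,0],0]]}}

```text
time: 27.85
tool_pos: [0.5355, -0.2332, 0.0907]
tcp_rot: [0.655, 0.756, -0.0, -0.0]
force: [0.3, 0.4, -0.3]
width: 0.253
```

>>> {"name": "arm_command", "arguments": {"series": [[[0,0,-1],[0,0,0],0],[[0,0,-1.5],[0,0,0],0],[[0,0,-1.5],[0,0,0],0]]}}

```text
time: 28.1
tool_pos: [0.5357, -0.2334, 0.0904]
tcp_rot: [0.655, 0.756, -0.0, -0.0]
force: [-1.7, 0.6, 4.8]
width: 0.255
```

>>> {"name": "arm_command", "arguments": {"series": [[[0,0,1],[0,0,0],28],[[0,0,1],[0,0,0],38],[[0,0,1],[0,0,0],38],[[0,0,12],[0,0,0],40],[[0,0,40],[0,0,0],40],[[-5,0,75],[0,0,0],45],[[-15,0,105],[0,0,0],45],[[-15,0,105],[0,0,0],45]]}}

```text
time: 28.77
tool_pos: [0.5239, -0.2357, 0.203]
tcp_rot: [0.655, 0.756, 0.001, 0.007]
force: [0.7, -0.7, 1.4]
width: 0.526
```

Run:
```python
from h import *
s=look('w21')
print([(r['score'],r['centre'],atz(s,r["centre"],.076)) for r in pinpoint("wrist","brass_a_center")])
```

```text
28.77 [ 0.5239 -0.2357  0.203 ] [ 0.7 -0.7  1.4] 0.526 jaw 98.2
[(0.75, [325.7, 262.8], array([ 0.53796418, -0.23250943,  0.076     ]))]
```

View pics/w21.png

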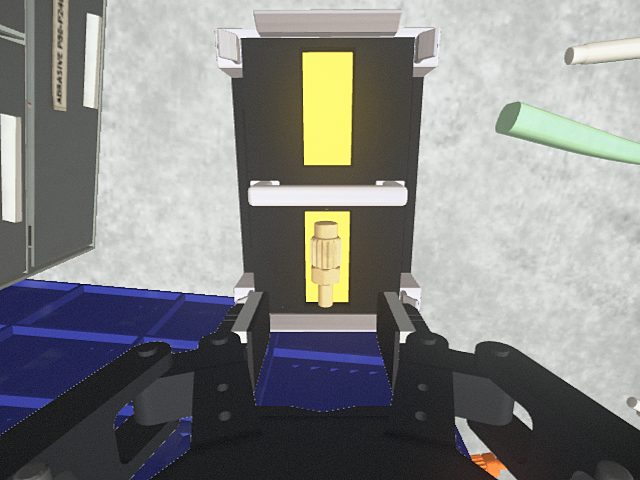

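Coupler one is in the far pocket (325,262), within 1 mm. Now the second brass coupler.

>>> {"name": "arm_command", "arguments": {"series": [[[-4,41,0],[0,0,-7],45],[[-4,82,0],[0,0,-14],45],[[-4,123,0],[0,0,-21],45],[[-4,164,0],[0,0,-28],45],[[-2,205,0],[0,0,-35],45],[[8,244,0],[0,0,-42],45],[[25,281,0],[0,0,-49],45],[[42,318,0],[0,0,-56],45]]}}

```text
time: 29.53
tool_pos: [0.5541, 0.0705, 0.1927]
tcp_rot: [0.924, 0.382, -0.002, -0.001]
force: [1.1, -0.2, -0.0]
width: 0.522
```

>>> {"name": "arm_command", "arguments": {"series": [[[17,37,0],[0,0,-7],45],[[34,74,0],[0,0,-14],45],[[51,111,-5],[0,0,-21],45],[[68,147,-15],[0,0,-28],45],[[83,180,-25],[0,0,-35],45],[[86,200,-45],[0,0,-41.3],45],[[86,200,-55],[0,0,-41.3],45],[[86,200,-55],[0,0,-41.3],45]]}}

```text
time: 30.2
tool_pos: [0.6379, 0.2686, 0.1333]
tcp_rot: [0.999, 0.036, -0.005, 0.002]
force: [-0.5, -0.4, -1.5]
width: 0.527
```

Run:
```python
from h import *
s=look('w22')
print([(r['score'],r['centre'],atz(s,r["centre"],.012)) for r in pinpoint("wrist","brass_a_center")])
m=hsvmask(s,(200,100,450,400),'brass')
n,l,st,c=cv2.connectedComponentsWithStats(m.astype(np.uint8))
for k in range(1,n):
    if st[k,4]>800: print(st[k],*rect(s,l==k,.012))
```

```text
30.2 [0.6379 0.2686 0.1333] [-0.5 -0.4 -1.5] 0.527 jaw 4.17
[]
[ 328  188   35   92 2356] [650.8 278.7] [64.6 22.9] -88.5 [650.8 282.8]
```

View pics/w22.png

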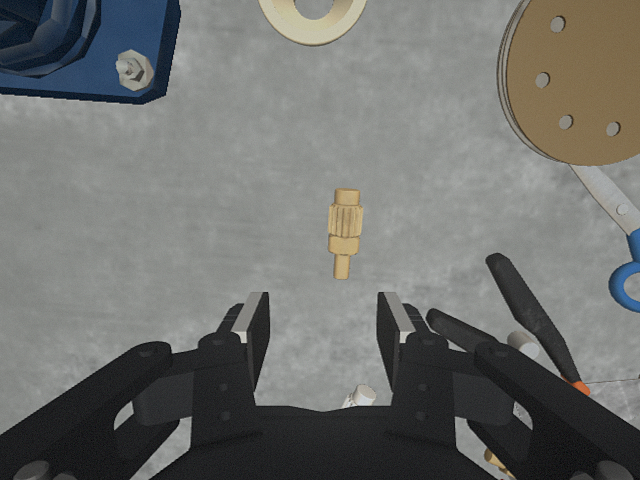

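Only one brass coupler is left here, at (345,235). Descending.

>>> {"name": "arm_command", "arguments": {"series": [[[7,7,-15],[0,0,-3],45],[[12,12,-40],[0,0,-3],45],[[12,12,-70],[0,0,-3],45],[[12,12,-88],[0,0,-3],45],[[12,12,-92],[0,0,-3],45],[[12,12,-92],[0,0,-3],45]]}}

```text
time: 30.8
tool_pos: [0.6526, 0.2786, 0.0463]
tcp_rot: [1.0, 0.008, -0.002, 0.001]
force: [0.3, 0.2, -0.3]
width: 0.528
```

Run:
```python
from h import *
s=look('w23')
```

```text
30.8 [0.6526 0.2786 0.0463] [ 0.3  0.2 -0.3] 0.528 jaw 0.89
```

View pics/w23.png

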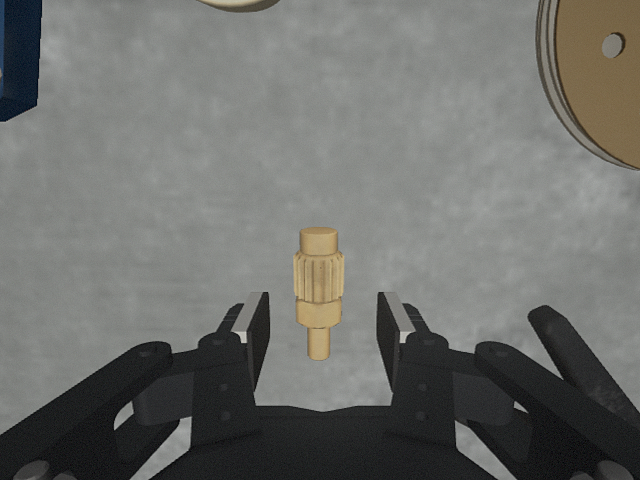

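>>> {"name": "arm_command", "arguments": {"series": [[[-1,2,-8],[0,0,0],45],[[-2,3,-15],[0,0,0],45],[[-2,3,-19],[0,0,0],45],[[-2,3,-19],[0,0,0],45]]}}

```text
time: 31.18
tool_pos: [0.6509, 0.2834, 0.0278]
tcp_rot: [1.0, 0.008, -0.001, 0.0]
force: [-0.5, -0.6, 0.1]
width: 0.528
```

>>> {"name": "arm_command", "arguments": {"series": [[[0,-0.5,-1.5],[0,0,0],35],[[0,-0.5,-1.5],[0,0,0],20],[[0,-0.5,-1.5],[0,0,0],0],[[0,-0.5,-1.5],[0,0,0],0],[[0,-0.5,-1.5],[0,0,0],0],[[0,-0.5,-1.5],[0,0,0],0]], "newtons": 50}}

```text
time: 31.68
tool_pos: [0.6519, 0.2831, 0.0273]
tcp_rot: [1.0, 0.008, 0.0, -0.0]
force: [0.4, 0.1, 0.3]
width: 0.256
```

Run:
```python
from h import *
s=look('w24')
```

```text
31.68 [0.6519 0.2831 0.0273] [0.4 0.1 0.3] 0.256 jaw 0.96
```

View pics/w24.png

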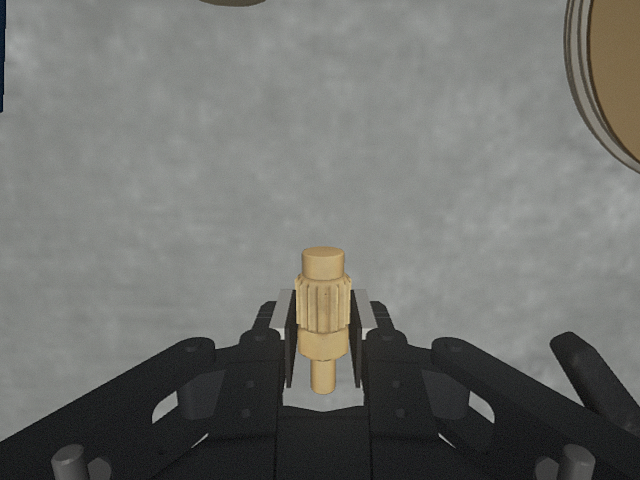

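>>> {"name": "arm_command", "arguments": {"series": [[[0,0,12],[0,0,0],0],[[-5,-5,48],[0,0,-7],0],[[-20,-25,80],[0,0,-14],0],[[-40,-50,105],[0,0,-21],0],[[-60,-80,125],[0,0,-28],0],[[-78,-114,135],[0,0,-35],0],[[-95,-150,140],[0,0,-42],0],[[-112,-186,140],[0,0,-49],0]]}}

```text
time: 32.4
tool_pos: [0.5399, 0.0959, 0.1701]
tcp_rot: [0.912, -0.409, 0.002, -0.001]
force: [0.7, -0.8, -0.6]
width: 0.255
```

>>> {"name": "arm_command", "arguments": {"series": [[[-14,-38,0],[0,0,-7],0],[[-28,-76,0],[0,0,-14],0],[[-42,-114,0],[0,0,-21],0],[[-56,-152,0],[0,0,-28],0],[[-70,-190,0],[0,0,-33.7],0],[[-84,-228,0],[0,0,-33.7],0],[[-98,-266,0],[0,0,-33.7],0],[[-103,-300,0],[0,0,-33.7],0]]}}

```text
time: 33.07
tool_pos: [0.4346, -0.2047, 0.1677]
tcp_rot: [0.756, -0.655, -0.0, 0.0]
force: [0.6, 0.6, -0.6]
width: 0.258
```

>>> {"name": "arm_command", "arguments": {"series": [[[0,-25,0],[0,0,0],0],[[0,-43,-10],[0,0,0],0],[[0,-43,-25],[0,0,0],0],[[0,-43,-35],[0,0,0],0],[[0,-43,-35],[0,0,0],0]]}}

```text
time: 33.48
tool_pos: [0.4347, -0.2447, 0.1298]
tcp_rot: [0.756, -0.655, -0.003, 0.0]
force: [0.1, 0.2, -1.7]
width: 0.257
```

Run:
```python
from h import *
s=look('w25')
```

```text
33.48 [ 0.4347 -0.2447  0.1298] [ 0.1  0.2 -1.7] 0.257 jaw -81.78
```

View pics/w25.png

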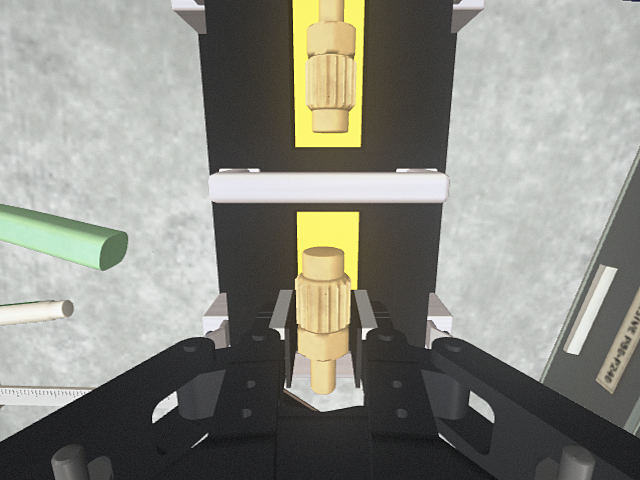

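>>> {"name": "arm_command", "arguments": {"series": [[[2,-1,-10],[0,0,0],0],[[2,-1,-20],[0,0,0],0],[[2,-1,-27],[0,0,0],0],[[2,-1,-27],[0,0,0],0]]}}

```text
time: 33.87
tool_pos: [0.4375, -0.2456, 0.103]
tcp_rot: [0.756, -0.654, -0.002, 0.0]
force: [-0.9, 0.4, -1.0]
width: 0.259
```

>>> {"name": "arm_command", "arguments": {"series": [[[0,-0.5,-3],[0,0,0],0],[[0,-0.5,-6],[0,0,0],0],[[0,-0.5,-9],[0,0,0],0],[[0,-0.5,-10],[0,0,0],0],[[0,-0.5,-10],[0,0,0],0]]}}

```text
time: 34.28
tool_pos: [0.4385, -0.2475, 0.0948]
tcp_rot: [0.756, -0.654, -0.0, 0.0]
force: [-0.2, 0.2, -0.7]
width: 0.256
```

>>> {"name": "arm_command", "arguments": {"series": [[[0,0.5,-1.5],[0,0,0],0],[[0,0.5,-3],[0,0,0],0],[[0,0.5,-4],[0,0,0],0],[[0,0.5,-5],[0,0,0],0],[[0,0.5,-5],[0,0,0],0]]}}

```text
time: 34.7
tool_pos: [0.4387, -0.2471, 0.0911]
tcp_rot: [0.756, -0.654, -0.0, 0.0]
force: [-3.8, 1.2, 6.8]
width: 0.252
```

Contact at 91.1, as predicted (91.3). I release and retreat.

>>> {"name": "arm_command", "arguments": {"series": [[[0,0,1],[0,0,0],28],[[0,0,1],[0,0,0],38],[[0,0,1],[0,0,0],38],[[0,0,12],[0,0,0],40],[[0,0,40],[0,0,0],40],[[0,0,75],[0,0,0],45],[[0,0,115],[0,0,0],45],[[0,0,115],[0,0,0],45]]}}

```text
time: 35.37
tool_pos: [0.4433, -0.2505, 0.2148]
tcp_rot: [0.756, -0.654, 0.008, -0.001]
force: [1.6, -1.1, 0.9]
width: 0.528
```

Run:
```python
from h import *
s=look('w26')
K=np.array([.4855,-.2397]);a=np.deg2rad(8.2);X=np.array([np.cos(a),np.sin(a)]);Y=np.array([-np.sin(a),np.cos(a)])
def kf(p): d=p[:2]-K;return (d@X*1000).round(1),(d@Y*1000).round(1)
print([(r['score'],r['centre'],kf(atz(s,r["centre"],.076))) for r in pinpoint("wrist","brass_a_center")])
print([(r['score'],r['centre'],kf(atz(s,r["centre"],.104))) for r in pinpoint("wrist","tray_grip")])
h=cv2.cvtColor(s["image"],cv2.COLOR_RGB2HSV);print(h[20,310],h[300,330])
```

```text
35.37 [ 0.4433 -0.2505  0.2148] [ 1.6 -1.1  0.9] 0.528 jaw -81.74
[(0.59, [315.2, 104.9], (np.float64(54.5), np.float64(-0.9)))]
[(0.78, [312.3, 187.7], (np.float64(1.1), np.float64(0.9)))]
[160   5 158] [22 40 71]
```

View pics/w26.png

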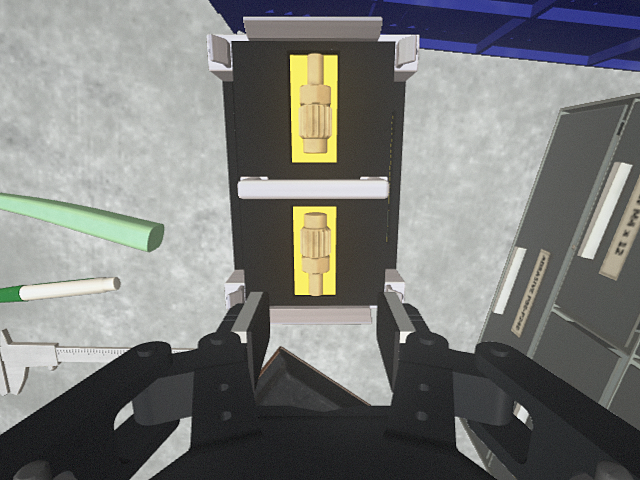

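Run:
```python
from h import *
s=np.load('w26.npy',allow_pickle=True).item()
h=cv2.cvtColor(s["image"],cv2.COLOR_RGB2HSV).astype(int)
print(h[230,298],h[240,315],h[110,315])
T=np.array([486.,-239.4]);a=np.deg2rad(8.2);X=np.array([np.cos(a),np.sin(a)]);Y=np.array([-np.sin(a),np.cos(a)])
for nm,roi in [('near',(292,205,340,299)),('far',(288,48,340,166))]:
    x0,y0,x1,y1=roi
    for lab,f,z in [('pocket',lambda H,S,V:(H>20)&(S>60)&(V>100),.064),('brass',lambda H,S,V:(H>10)&(H<24)&(S>40)&(S<170)&(V>60),.076)]:
        m=np.zeros((480,640),bool);sub=h[y0:y1,x0:x1];m[y0:y1,x0:x1]=f(sub[...,0],sub[...,1],sub[...,2]);m=big(m)
        r=rect(s,m,z);d=np.array(r[0])-T;print(nm,lab,m.sum(),*r[:3],(d@X).round(1),(d@Y).round(1))
t=snapshot("side");save(t,'s26');cv2.imwrite('pics/s26c.png',cv2.resize(cv2.imread('pics/s26.png')[110:370,160:380],None,fx=2.3,fy=2.3,interpolation=3))
u=snapshot("top");save(u,'t26');cv2.imwrite('pics/t26c.png',cv2.resize(cv2.imread('pics/t26.png')[170:350,190:520],None,fx=2.4,fy=2.4,interpolation=3))
```

```text
[ 28 150 251] [ 19  89 211] [ 21  89 221]
near pocket 2569 [ 434.3 -246.9] [71.4 33.5] 8.0 -52.2 -0.0
near brass 1957 [ 435.  -247.7] [64.7 21.8] 8.0 -51.7 -0.9
far pocket 3629 [ 537.9 -231.9] [73.  33.4] 8.2 52.4 0.0
far brass 2493 [ 540.3 -232.5] [63.6 21.9] 8.6 54.7 -0.9
```

View pics/s26c.png

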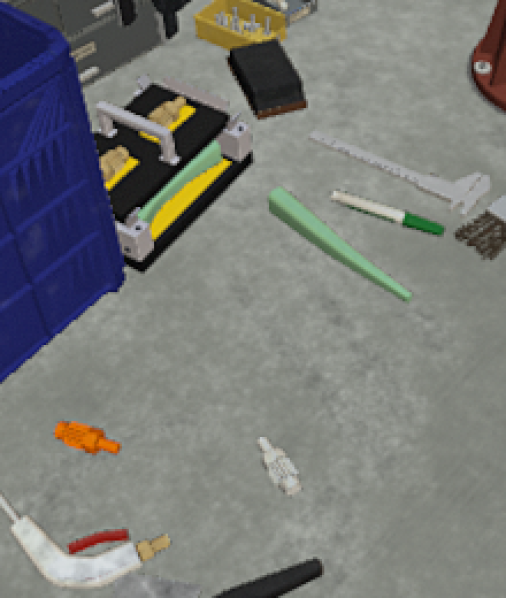

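View pics/t26c.png

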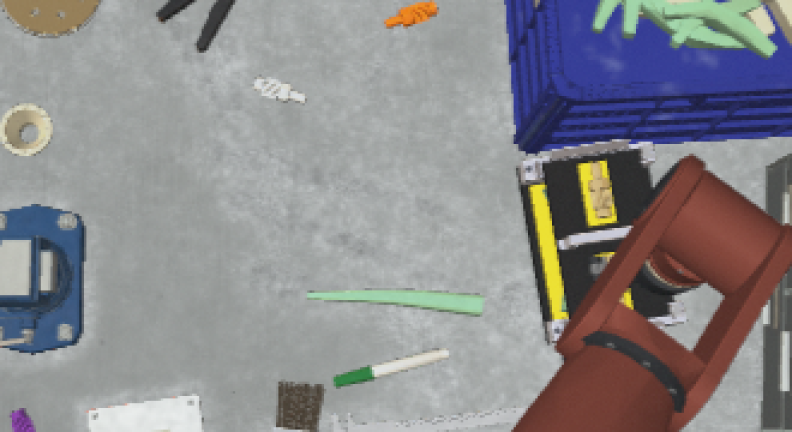

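Run:
```python
from plant import ctrl
print(ctrl.get_obs()['time'],ctrl.finish_job())
```

```text
the job is handed in; nothing more can be done
35.6167 None
```

The carrier is packed and the job was handed in at 35.6 s of the 125 s allowed. No verdict was reported.

**What I did:** I laid the waisted handle and the bent hook in their pockets on the lower board. I then seated the tray between the guide lips and laid one brass coupler in each tray pocket.

**Last checks:**

| Part | Measured result | Limit |
|---|---|---|
| Handle | centre about 1–4 mm along and 1 mm across from its pocket centre | 10 mm |
| Hook | about 2 mm off its pocket centre | 15 mm |
| Tray | centre about 1 mm off; about 0.1° off the carrier's axis; came down at the predicted height | 8 mm, 0.1 rad |
| Couplers | about 1 mm off in the near pocket, about 3 mm in the far one; within 0.5° of the tray's axis | 10 mm, 0.25 rad |
| Stem and steel coupler | lying where they started in the top and side pictures; not measured | 30 mm |

- **Small disagreement:** the network put the far coupler 0.6 mm from its target, while the colour outline said 2–3 mm. Both are within the limit.
- **Least certain:** the handle's yaw. Its bowed outline fits the stated 37 mm width at two angles, about +5° or −7° (0.09 or 0.12 rad) from the pocket's axis. Both are inside 0.15 rad, but I could not tell which is right.
- **Not re-measured:** handle and hook were measured before the tray covered them. Afterwards the side picture showed only the handle, still in its pocket.

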